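# Gauge the fill depth of a tablet die

## Robot

A 7-joint arm with a two-finger parallel gripper is mounted at the origin on the work surface. World frame = base frame: x ahead of the robot, y to its left, z up, the work surface at z = 0. Lengths are in m, angles in rad, forces in N, time in s.
With the tool pointing down it reaches from about 0.35 to 0.775 m from the base axis. Payload 3.1 kg.
Tool frame: the origin (TCP) lies midway between the tips of the shut fingers; the grasp point (between the pads) lies 19 mm behind it; x points along the fingers, y is the direction in which the jaws open and shut, and the axes are right-handed (so a half turn about x gives the same grasp; the last joint's range is limited). The gripper opens to 85 mm and grips with 20 to 120 N. Pads are 22 mm wide; open, the fingers measure 114 mm over their backs; the gripper's body (76 mm by 85 mm) begins 54 mm behind the grasp point. The pads swing forward as they close: fully open they stand 13 mm farther back than shut.
Start: joints at [-1.184, 0.311, 0.014, 1.512, -0.004, 1.319, -0.027], TCP at [0.229, 0.5, 0.231] pointing down, gripper open.
Joint ranges: [-2.7, 2.7], [-0.3, 1.91], [-1.27, 1.3], [0.12, 2.57], [-1.44, 4.58], [0.2, 2.03], [-3.05, 3.05]. Speed limits (rad/s): [2.79, 2.79, 3.14, 3.14, 3.14, 3.14, 3.14].

## Interface

Orientations are given as a unit quaternion [x, y, z, w].
In Python, from rig import bot, eyes gives the robot as it stands.
- The arm moves only by the tool apply_moves, never from a script. Its argument "deltas" is a list of rows, each an object with "offset": the shift along the tool's x, y, z in cm, a list of three; "yaw": the turn about the tool's x in degrees. In form: [{"offset": [dx, dy, dz], "yaw": yaw}, ...]. A call has 1 to 20 rows; each row is the pose to reach, as a shift and turn from the pose measured when the call began, along the tool's axes at that moment; what a row does not reach only later rows make up. A row lasts 1/8 s, in which the tool goes at most 62.5 mm and 10.7 degrees, less where a joint would pass 70% of its speed; a pose out of reach is approached as far as the arm can. A call with a gripper value outside its range is refused whole. "fingers" is the closure, from -1 (fully open) to 1 (shut), set as the call begins (left out, the last holds). The fingers move at their own pace and stop on an object; "squeeze" is the grip in N (left out, the last holds). Time passes only in rows, so rows that repeat a pose let the fingers close. It gives the time, the measured TCP pose, the force and the opening at its end, in the units of the state.
- bot.get_obs(): the state, without advancing time (a new reading comes with each control period).
- eyes.get_image(name): name is "scene" or "top" or "wrist"; returns a dict with "img" (384x512x3 uint8, red, green, blue), "vertical_fov" (degrees; the focal length in pixels is half the picture's height over the tangent of half this angle, whatever the lens; pixels are square), "cx", "cy" (the principal point, pixels), "extrinsics" (4x4, takes a point from camera to world coordinates). Camera axes: x right, y down, z forward; pixel columns grow to the right and rows downward; lengths in m; the calibration is good to about 2 mm. A picture is of the moment at which its call begins. There is no depth.
- bot.hand_in(): hands the job in, once; it reports no verdict.
The state is a dict: "time": time; "joints": joint angles; "joint_velocities": joint speeds; "joint_efforts": joint torques, N m; "ee_pos": TCP position; "tcp_rot": TCP orientation; "force": force on the tool from outside, world axes, zero at the start; "wrist_torque": the same for the moment, N m; "width": finger opening in m.
Only numpy, scipy, OpenCV 4.12 (cv2) and the standard library are available. Lean on these libraries where they do the work, as an engineer would, in place of code of your own. Each camera call takes 0.05 s, during which the arm holds its last target.

## Task

Get the tablet die ready to fill: lift the upper punch out of the die and stand it in its own hole in the oak tool block, then take the depth gauge out of the block and set its foot on the die face with the rod over the bore. Push the rod down with a light hand until it bottoms on the lower punch, keep it pressed there for a second, then lift the gauge straight off and stand it back in its hole, released, with the rod still showing the depth it found. Do not force the rod, and leave the jar, the bowl and the brush alone.

Things in the scene. Friction and masses are not known exactly. Their poses are not given: they have to be found in the camera images.
- die_mouth (a point): Centre of the mouth of the die's bore, on the die's flat top face, 70 mm above the bench; z up. The die is a heavy bright steel cylinder, 80 mm across, with a low brass setting ring (92 mm across, its top 30 mm above the bench) round its foot, on a dark base plate 110 x 100 x 12 mm; it does not move. The bore is round, upright, 18 mm in diameter, and closed below by the lower punch, 24 to 40 mm down; the upper punch stands in it at the start.
- lower_punch: The brass lower punch that closes the bore; fixed. Origin at the centre of its flat top face, which is the floor of the bore; z up. Its height differs from day to day; this is the depth to be found.
- punch_knob (a point): Centre of the black knob of the loose upper punch, on its axis; z along the axis, up. The knob is 26 mm in diameter and 22 mm tall (from 11 mm below this point to 11 mm above); below it is a steel shank 16 mm in diameter and 56 mm long, whose flat end lies 67 mm below this point. 180 g. At the start it stands on the lower punch, free in the bore, the knob 16 to 32 mm clear of the die face.
- punch_hole (a point): Centre of the mouth of the larger hole in the oak tool block, on its top face, 70 mm above the bench; axes are the block's, z up. The hole is 22 mm in diameter and 36 mm deep: the punch stands in it on its end with the knob 20 mm clear of the block, its centre 31 mm above this point and its top 112 mm above the bench. The block is fixed, 64 x 150 x 70 mm (its x, y, z); this hole is 40 mm from the block's middle along its +y, and the gauge hole 40 mm along its -y.
- gauge_hole (a point): Centre of the mouth of the smaller hole in the tool block, on its top face, 70 mm above the bench, 80 mm from the punch hole along the block's -y; z up. It is 14 mm in diameter and goes down 70 mm, deeper than the rod can ever reach, so the gauge stands on its foot here with the rod hanging free.
- gauge: The brass foot of the depth gauge, loose: a round flange 44 mm in diameter and 5 mm thick under a hub 18 mm in diameter, 14 mm tall in all. Origin at the centre of its flat underside; z up along the rod. Foot 60 g, rod with grip 50 g. At the start it stands on the tool block over the gauge hole.
- depth_rod (a joint): How far the rod's tip stands out below the foot, in m (0 flush, at most 0.048); 4 to 10 mm at the start. The rod is held in the foot by a friction spring: it slides when pushed or pulled with more than about 4 N, and otherwise stays where it is, so the foot's weight or a light touch does not shift it.
- rod_grip (a point): Centre of the red cylindrical grip on top of the gauge's rod: 16 mm in diameter, 38 mm long, upright; z up. The grip is one piece with the rod; the rod's tip is 85 mm below this point. The top of the grip is 164 to 170 mm above the bench while the gauge stands in the block at the start. Take the gauge by this grip.
- rod_tip (a point): Flat lower end of the gauge's steel rod, which is 6 mm in diameter; z up along the rod. On the rod's axis, 85 mm below the centre of the grip.
- jar_mid (a point): Bystander: amber glass herb jar with a wooden lid, 72 mm across, 105 mm tall, standing; this point is 50 mm above its base on its axis.
- bowl_mid (a point): Bystander: grey bowl, 110 mm across, 48 mm tall; this point is half-way up on its axis.
- brush_mid (a point): Bystander: wooden hand brush, 160 mm long, lying on the bench; this point is near its middle, 10 mm above the bench.

How it is judged:
By the outcome, as a careful person would: the job done as asked, in the order asked, and still so for the second after the job is handed in, with the robot touching nothing.
It also fails if it takes over 72 s, if anything falls off the work surface, if the arm or the gripper's body presses on something with over 40 N, if the wrist force passes 120 N, or if a joint passes its speed limit or range.

## Working session

There is one attempt and no reset: what is moved stays moved. The work goes in short steps, Python scripts to look and compute and a tool call to move; the robot and the scene stay as the last step left them, time stands still between calls to the robot, and variables do not carry over. Pictures are saved under pics/ and viewed, and the job is handed in when it is done.

Besides the shell and the picture viewer there is one more tool, called after ">>>" in YAML: its name, and indented under it one key for each argument. apply_moves: Moves the arm, as the interface text tells. Its arguments: {"type":"object","properties":{"deltas":{"type":"array"},"fingers":{"type":"number"},"squeeze":{"type":"number"}},"required":["deltas"]}

```bash
ls; mkdir -p pics; python3 - <<'E'
from rig import bot, eyes
import cv2,numpy as np
print(bot.get_obs())
for n in ["scene","top","wrist"]:
    d=eyes.get_image(n)
    cv2.imwrite(f"pics/{n}0.png",cv2.cvtColor(d["img"],cv2.COLOR_RGB2BGR))
    print(n,d["vertical_fov"],d["cx"],d["cy"],np.round(d["extrinsics"],4).tolist())
E
```

```text
pics
{'time': 0.0, 'joints': array([-1.18372634,  0.31173669,  0.01395562,  1.5130678 , -0.00440037,
        1.31920095, -0.02722132]), 'joint_velocities': array([ 1.68720344e-03,  2.95810820e-04,  7.27226038e-04,  1.98224278e-03,
       -6.44304604e-04, -1.87863698e-05,  1.03907090e-03]), 'joint_efforts': array([ 4.62978896e-04, -3.79898894e+01,  1.46381655e-01, -2.30590743e+01,
        1.22021642e-02,  1.35239345e-02, -1.43645838e-05]), 'ee_pos': array([0.22832964, 0.49955605, 0.23021061]), 'tcp_rot': array([ 0.1495745 ,  0.69107492, -0.15123218,  0.69077619]), 'force': array([-0.05806447,  0.02478744, -0.35169972]), 'wrist_torque': array([ 0.01990537,  0.01225935, -0.01938241]), 'width': 0.08552124785291235}
scene 53.346878569606986 258.307327079488 194.08750110688175 [[-0.7107, 0.6237, -0.3254, 0.9638], [0.7034, 0.6228, -0.3425, 0.3804], [-0.011, -0.4724, -0.8813, 1.0407], [0.0, 0.0, 0.0, 1.0]]
top 55.34579291246777 248.23525528618248 187.842768388432 [[0.0106, -0.9965, 0.0825, 0.5123], [-0.9999, -0.0097, 0.0113, 0.0056], [-0.0105, -0.0826, -0.9965, 1.2692], [0.0, 0.0, 0.0, 1.0]]
wrist 61.53266264495758 255.71974694978468 190.20400532170495 [[0.4166, 0.8712, 0.2597, 0.1616], [0.9091, -0.3984, -0.1218, 0.5303], [-0.0026, 0.2868, -0.958, 0.3733], [0.0, 0.0, 0.0, 1.0]]
```

View pics/scene0.png

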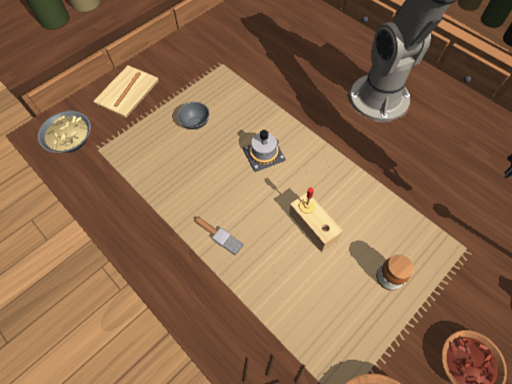

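View pics/top0.png

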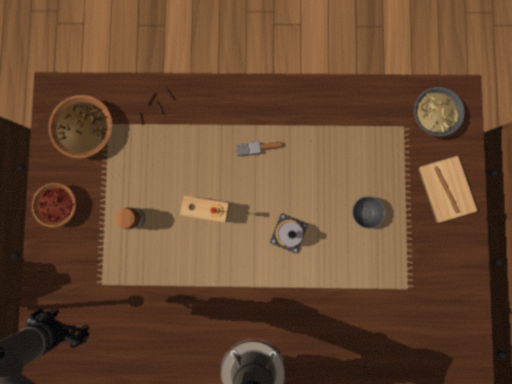

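View pics/wrist0.png

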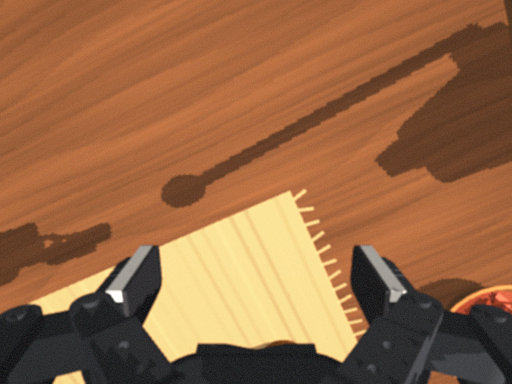

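The scene and top views show the die with its black knob (top ~ (292,234)), the block with the red grip (~(214,210)) and punch hole (~(192,206)). The jar is at (128,218), the bowl at (369,212) and the brush at (260,148). I'll zoom in next.

```bash
cat > h.py <<'E'
import cv2,numpy as np
from rig import bot,eyes
def K(d):
    f=d["img"].shape[0]/2/np.tan(np.radians(d["vertical_fov"])/2); return f
def ray(d,u,v):
    f=K(d);T=np.array(d["extrinsics"]);r=T[:3,:3]@np.array([(u-d["cx"])/f,(v-d["cy"])/f,1.]);return T[:3,3],r
def onz(d,u,v,z):
    o,r=ray(d,u,v);return o+r*(z-o[2])/r[2]
def proj(d,p):
    T=np.array(d["extrinsics"]);q=T[:3,:3].T@(np.array(p)-T[:3,3]);f=K(d);return np.array([d["cx"]+f*q[0]/q[2],d["cy"]+f*q[1]/q[2]])
def tri(obs):
    A=np.zeros((3,3));b=np.zeros(3)
    for d,u,v in obs:
        o,r=ray(d,u,v);r=r/np.linalg.norm(r);M=np.eye(3)-np.outer(r,r);A+=M;b+=M@o
    return np.linalg.solve(A,b)
def crop(d,x0,y0,x1,y1,s,name):
    c=cv2.resize(d["img"][y0:y1,x0:x1],None,fx=s,fy=s,interpolation=cv2.INTER_NEAREST)
    cv2.imwrite("pics/"+name,cv2.cvtColor(c,cv2.COLOR_RGB2BGR))
def save(d,name): cv2.imwrite("pics/"+name,cv2.cvtColor(d["img"],cv2.COLOR_RGB2BGR))
E
python3 - <<'E'
from h import *
t=eyes.get_image("top");s=eyes.get_image("scene")
crop(t,170,180,330,260,5,"t1.png");crop(s,230,120,350,260,4,"s1.png")
def red(d):
    h=cv2.cvtColor(d["img"],cv2.COLOR_RGB2HSV);m=((h[...,0]<6)|(h[...,0]>174))&(h[...,1]>180)&(h[...,2]>90)
    n,l,st,c=cv2.connectedComponentsWithStats(m.astype(np.uint8));print([(st[i].tolist(),c[i].round(2).tolist()) for i in range(1,n) if st[i][4]>8])
red(t);red(s)
for u,v in [(292,235)]: print(onz(t,u,v,.12))
E
```

```text
[([211, 209, 5, 3, 12], [212.83, 209.92])]
[([308, 188, 5, 5, 21], [310.19, 190.14]), ([308, 194, 4, 4, 10], [309.6, 195.2])]
[ 0.46151593 -0.11908787  0.12      ]
```

View pics/t1.png

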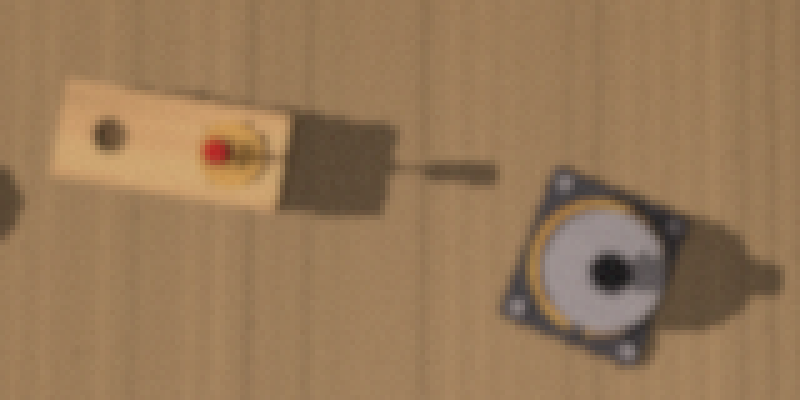

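View pics/s1.png

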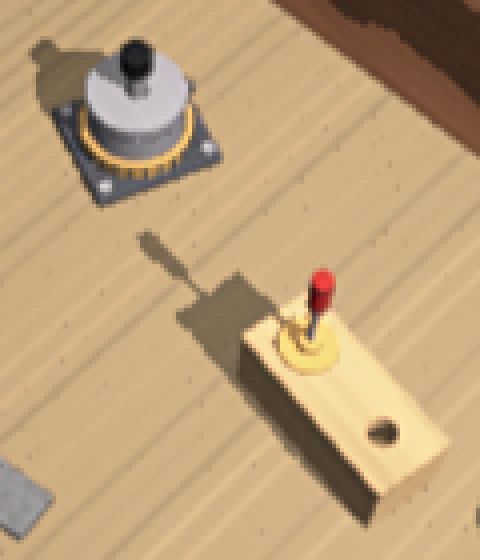

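```bash
python3 - <<'E'
from h import *
t=eyes.get_image("top");s=eyes.get_image("scene");w=eyes.get_image("wrist")
T=lambda x,y:(170+x/5-.5,180+y/5-.5)
S=lambda x,y:(230+x/4-.5,120+y/4-.5)
print("die",onz(t,*T(602,272),.07),onz(s,*S(137,92),.07))
print("hole",onz(t,*T(109,134),.07),onz(s,*S(384,432),.07))
print("flange",onz(t,*T(238,153),.075),onz(s,*S(308,345),.075))
print("knob top",onz(t,*T(610,272),.125),tri([(t,*T(610,272)),(s,*S(136,50))]))
print("grip",tri([(t,*T(217,151)),(s,*S(323,276))]))
from scipy.spatial.transform import Rotation as R
o=bot.get_obs();Rt=R.from_quat(o['tcp_rot']).as_matrix();E=np.array(w['extrinsics'])
print("axes",Rt.round(3).tolist());print("cam in tool",(Rt.T@(E[:3,3]-o['ee_pos'])).round(4),(Rt.T@E[:3,:3]).round(3).tolist())
print("target die from tool",Rt.T@(np.array([.462,-.118,.25])-o['ee_pos']))
print("jar",onz(t,128,218,.1),"bowl",onz(t,369,212,.048),"brush",onz(t,260,148,.01))
E
```

```text
die [ 0.46277989 -0.11769669  0.07      ] [ 0.4655717  -0.11413538  0.07      ]
hole [0.54908972 0.20528514 0.07      ] [0.5482145  0.20775614 0.07      ]
flange [0.53742247 0.11992636 0.075     ] [0.53754112 0.12759958 0.075     ]
knob top [ 0.46510539 -0.11699492  0.125     ] [ 0.46449862 -0.11717473  0.11927082]
grip [0.53570263 0.12460993 0.16917396]
axes [[-0.0, 0.416, 0.909], [-0.0, 0.909, -0.416], [-1.0, -0.0, 0.0]]
cam in tool [-0.1429 -0.0002 -0.0735] [[0.001, -0.287, 0.958], [1.0, -0.001, -0.001], [0.001, 0.958, 0.287]]
target die from tool [-0.01869388 -0.46514706  0.46922827]
jar [0.50876561 0.40191744 0.1       ] bowl [ 0.53690972 -0.38197387  0.048     ] brush [ 0.75616463 -0.01954514  0.01      ]
```

>>> apply_moves:
  deltas:
    - {"offset": [-1,-1,2],"yaw": 0}
    - {"offset": [-2,-3,6],"yaw": 0}
    - {"offset": [-4,-6,11],"yaw": 0}
    - {"offset": [-4,-9,17],"yaw": 0}
    - {"offset": [-4,-12,23],"yaw": 0}
    - {"offset": [-4,-15,29],"yaw": 0}
    - {"offset": [-4,-17,34],"yaw": 0}
    - {"offset": [-4,-19,37],"yaw": 0}
    - {"offset": [-4,-20,38.5],"yaw": 0}
    - {"offset": [-4,-20,38.5],"yaw": 0}
    - {"offset": [-4,-20,38.5],"yaw": 0}
  fingers: -1
  squeeze: 40

```text
time: 1.78
ee_pos: [0.4949, 0.1598, 0.2711]
tcp_rot: [0.15, 0.691, -0.15, 0.691]
force: [-0.5, -0.2, -0.3]
width: 0.0853
```

```bash
python3 - <<'E'
from h import *
w=eyes.get_image("wrist");save(w,"w1.png");o=bot.get_obs();print(o['time'],o['ee_pos'],o['tcp_rot'])
import pickle;pickle.dump(w,open("w1.pkl","wb"))
E
```

```text
1.825 [0.4948332  0.16004312 0.27117909] [ 0.14959773  0.69142726 -0.14920263  0.69085993]
```

View pics/w1.png

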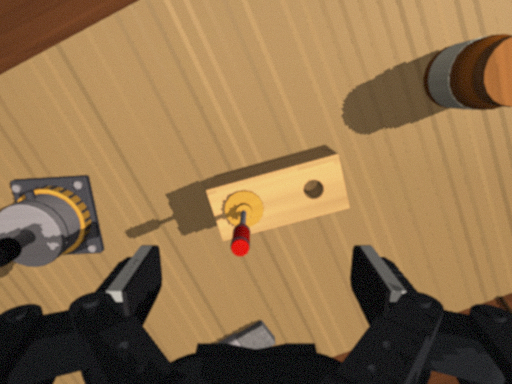

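The wrist view shows the punch hole at (314,189), the brass flange at (243,209), the red grip top at (240,247) and the die knob at far left.

```bash
python3 - <<'E'
from h import *
import pickle
w=pickle.load(open("w1.pkl","rb"));im=w["img"];h=cv2.cvtColor(im,cv2.COLOR_RGB2HSV)
def cc(m,box):
    z=np.zeros(m.shape,np.uint8);x0,y0,x1,y1=box;z[y0:y1,x0:x1]=m[y0:y1,x0:x1]
    cs,_=cv2.findContours(z,cv2.RETR_EXTERNAL,cv2.CHAIN_APPROX_NONE);c=max(cs,key=cv2.contourArea);e=cv2.fitEllipse(c);print(box,e,cv2.contourArea(c));return e[0]
e=cc(im[...,0]<150,(295,172,332,206))
print("hole",onz(w,*e,.07))
e=cc((h[...,1]>150)&(im[...,0]>180)&(h[...,0]>12),(215,185,268,230));print("flange",onz(w,*e,.075))
m=(((h[...,0]<6)|(h[...,0]>174))&(h[...,1]>170)&(h[...,2]>60))
e=cc(m,(220,215,260,265))
print("red top rows",np.argwhere(m[215:265,220:260]).max(0)+[215,220])
print("grip top @.167",onz(w,240.3,247,.167))
crop(w,190,130,360,270,4,"w1c.png")
E
```

```text
(295, 172, 332, 206) ((313.4300231933594, 188.93487548828125), (16.226348876953125, 18.217803955078125), 70.17574310302734) 230.0
hole [0.54668456 0.20631797 0.07      ]
(215, 185, 268, 230) ((245.4092559814453, 206.9352569580078), (31.55659294128418, 37.58980941772461), 114.11167907714844) 732.0
flange [0.5329913 0.1293854 0.075    ]
(220, 215, 260, 265) ((239.72653198242188, 246.83807373046875), (16.564199447631836, 17.110267639160156), 90.71043395996094) 220.5
red top rows [255 248]
grip top @.167 [0.53521391 0.12671083 0.167     ]
```

View pics/w1c.png

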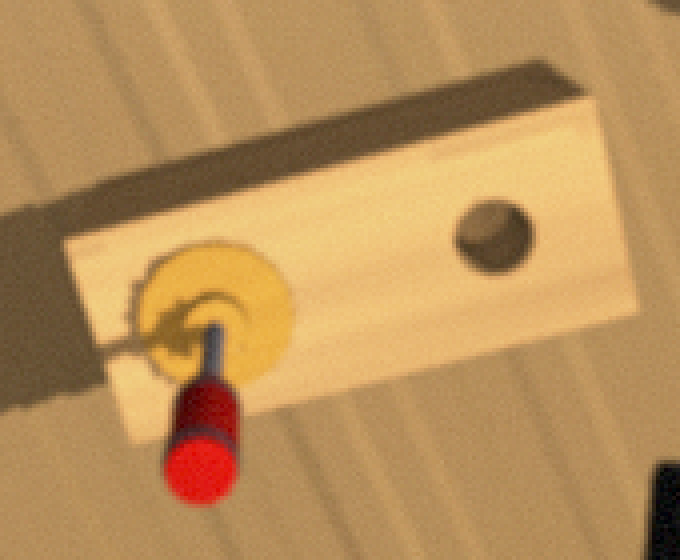

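```bash
python3 - <<'E'
from h import *
import pickle
w=pickle.load(open("w1.pkl","rb"))
P=lambda x,y,z:onz(w,190+x/4-.5,130+y/4-.5,z)
c=[P(*q,.07) for q in [(64,240),(595,97),(638,313),(130,443)]]
print(np.round(c,4).tolist(),[np.linalg.norm(c[i]-c[(i+1)%4]) for i in range(4)])
d=(c[1]-c[0]+c[2]-c[3]);d/=np.linalg.norm(d);mid=np.mean(c,0);print("dir",d,"mid",mid,"punch hole",mid+.04*d,"gauge",mid-.04*d)
print("hole",P(495,237,.07),"gauge from hole",P(495,237,.07)-.08*d)
print("flange",P(216,314,.075),"grip",P(200,470,.167))
# die for preview
print(onz(w,10,248,.115))
o=bot.get_obs()
from scipy.spatial.transform import Rotation as R
Rt=R.from_quat(o['tcp_rot']).as_matrix();print(Rt.round(4).tolist(),100*Rt.T@(np.array([.463,-.117,.25])-o['ee_pos']))
E
```

```text
[[0.4975, 0.0968, 0.07], [0.521, 0.2452, 0.07], [0.5841, 0.2348, 0.07], [0.5606, 0.0862, 0.07]] [np.float64(0.15026678043776542), np.float64(0.06391964146285625), np.float64(0.1504487479255996), np.float64(0.06396647573206235)]
dir [0.15625916 0.98771609 0.        ] mid [0.54077133 0.16573262 0.07      ] punch hole [0.54702169 0.20524127 0.07      ] gauge [0.53452096 0.12622398 0.07      ]
hole [0.546402  0.2062147 0.07     ] gauge from hole [0.53390126 0.12719741 0.07      ]
flange [0.53324889 0.12691413 0.075     ] grip [0.53493388 0.12609634 0.167     ]
[ 0.4611043  -0.10140352  0.115     ]
[[-0.0007, 0.413, 0.9107], [0.0007, 0.9107, -0.413], [-1.0, 0.0004, -0.0009]] [  2.10020137 -26.54641882   8.54545184]
```

>>> apply_moves:
  deltas:
    - {"offset": [0,-2,0.5],"yaw": 0}
    - {"offset": [0,-6,2],"yaw": 0}
    - {"offset": [0,-11,4],"yaw": 0}
    - {"offset": [0,-16,5.5],"yaw": 0}
    - {"offset": [0,-21,7],"yaw": 0}
    - {"offset": [1,-25,8],"yaw": 0}
    - {"offset": [1.5,-26.5,8.5],"yaw": 0}
    - {"offset": [2,-26.5,8.5],"yaw": 0}
    - {"offset": [2,-26.5,8.5],"yaw": 0}
    - {"offset": [2,-26.5,8.5],"yaw": 0}

```text
time: 3.08
ee_pos: [0.4631, -0.115, 0.2511]
tcp_rot: [0.149, 0.692, -0.148, 0.691]
force: [0.5, -0.0, 0.2]
width: 0.0855
```

```bash
python3 - <<'E'
from h import *
w=eyes.get_image("wrist");save(w,"w2.png");o=bot.get_obs();print(o['time'],o['ee_pos'],o['tcp_rot'])
import pickle;pickle.dump(w,open("w2.pkl","wb"))
E
```

```text
3.125 [ 0.46314373 -0.11516143  0.25116856] [ 0.14882871  0.69153002 -0.14821501  0.6911357 ]
```

View pics/w2.png

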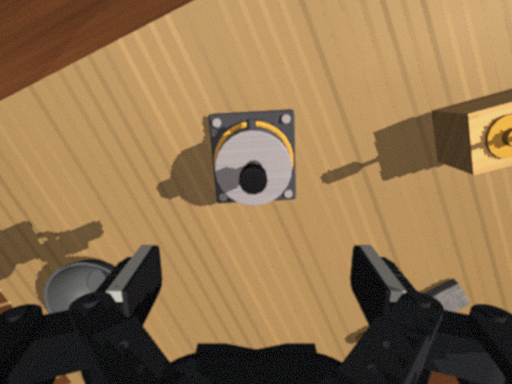

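The die face circle is centred near (254,167), with the knob top near (253,179).

```bash
python3 - <<'E'
from h import *
import pickle
w=pickle.load(open("w2.pkl","rb"));im=w["img"];h=cv2.cvtColor(im,cv2.COLOR_RGB2HSV)
g=im.max(2)
m=((h[...,1]<60)&(g>90)).astype(np.uint8);m[:125]=0;m[210:]=0;m[:,:205]=0;m[:,305:]=0
cs,_=cv2.findContours(m,cv2.RETR_EXTERNAL,cv2.CHAIN_APPROX_NONE);c=max(cs,key=cv2.contourArea);e=cv2.fitEllipse(cv2.convexHull(c));print(e);print("die",onz(w,*e[0],.07))
x,y,ww,hh=cv2.boundingRect(c);print(x,y,ww,hh, onz(w,x+(ww-1)/2,y+(hh-1)/2,.07))
m=(g<38).astype(np.uint8);m[:150]=0;m[205:]=0;m[:,230:]&=1;m[:,:230]=0;m[:,275:]=0
cs,_=cv2.findContours(m,cv2.RETR_EXTERNAL,cv2.CHAIN_APPROX_NONE);c=max(cs,key=cv2.contourArea);e=cv2.fitEllipse(c);print(e)
x,y,ww,hh=cv2.boundingRect(c);print("knob box",x,y,ww,hh)
for z in (.108,.115,.124): print(z,onz(w,*e[0],z), "diam@",e[1][1]*(onz(w,100,100,z)-onz(w,101,100,z))[:2])
crop(w,195,95,310,215,5,"w2c.png")
E
```

```text
((254.8782196044922, 169.3264923095703), (80.566650390625, 85.98973083496094), 106.06553649902344)
die [ 0.46340249 -0.11636715  0.07      ]
214 127 81 79 [ 0.45984876 -0.11574867  0.07      ]
((252.30320739746094, 178.00027465820312), (24.170513153076172, 28.3210506439209), 173.78448486328125)
knob box 240 164 26 29
0.108 [ 0.46194009 -0.1182031   0.108     ] diam@ [-0.00995312 -0.02205107]
0.115 [ 0.46032744 -0.11739391  0.115     ] diam@ [-0.00970962 -0.0215116 ]
0.124 [ 0.45825402 -0.11635351  0.124     ] diam@ [-0.00939656 -0.020818  ]
```

View pics/w2c.png

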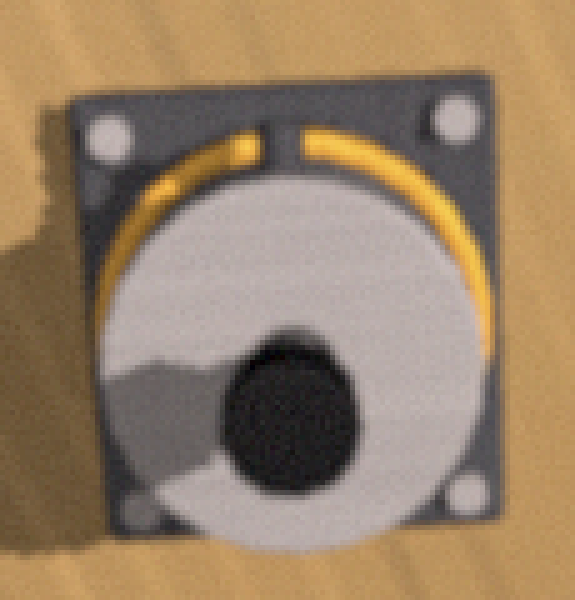

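```bash
python3 - <<'E'
from h import *
import pickle
w=pickle.load(open("w2.pkl","rb"))
P=lambda x,y,z:onz(w,195+x/5-.5,95+y/5-.5,z)
print("die",P(293.5,363.5,.07),"diam",np.linalg.norm(P(100,363,.07)-P(487,363,.07)))
for z in (.108,.115,.12,.124,.13): print(z,P(290,428,z),"diam",np.linalg.norm(P(222,428,z)-P(358,428,z)))
from scipy.spatial.transform import Rotation as R
o=bot.get_obs();Rt=R.from_quat(o['tcp_rot']).as_matrix();print(100*Rt.T@(np.array([.4625,-.1165,.09])-o['ee_pos']))
E
```

```text
die [ 0.46065636 -0.11701664  0.07      ] diam 0.07947597227267295
0.108 [ 0.4638233  -0.11886166  0.108     ] diam 0.02494882025393793
0.115 [ 0.46216457 -0.11803636  0.115     ] diam 0.02433846195814295
0.12 [ 0.46097976 -0.11744685  0.12      ] diam 0.023902491746860804
0.124 [ 0.46003192 -0.11697525  0.124     ] diam 0.0235537155778351
0.13 [ 0.45861015 -0.11626785  0.13      ] diam 0.023030551324296544
[ 1.61167416e+01 -1.60272940e-01  8.00906103e-03]
```

>>> apply_moves:
  deltas:
    - {"offset": [2,-0.25,-0.1],"yaw": 0}
    - {"offset": [5,-0.25,-0.1],"yaw": 0}
    - {"offset": [8.5,-0.25,-0.1],"yaw": 0}
    - {"offset": [11.5,-0.25,-0.1],"yaw": 0}
    - {"offset": [14,-0.25,-0.1],"yaw": 0}
    - {"offset": [15.5,-0.25,-0.1],"yaw": 0}
    - {"offset": [16.2,-0.25,-0.1],"yaw": 0}
    - {"offset": [16.2,-0.25,-0.1],"yaw": 0}
    - {"offset": [16.2,-0.25,-0.1],"yaw": 0}

```text
time: 4.25
ee_pos: [0.462, -0.1171, 0.09]
tcp_rot: [0.149, 0.691, -0.148, 0.692]
force: [0.4, 0.4, -0.4]
width: 0.0856
```

```bash
python3 - <<'E'
from h import *
w=eyes.get_image("wrist");save(w,"w3.png");s=eyes.get_image("scene");crop(s,220,110,320,185,7,"s3.png");o=bot.get_obs();print(o['time'],o['ee_pos'],o['tcp_rot'])
E
```

```text
4.35 [ 0.46184919 -0.11703743  0.08997063] [ 0.14886596  0.6909025  -0.14811967  0.69177542]
```

View pics/w3.png

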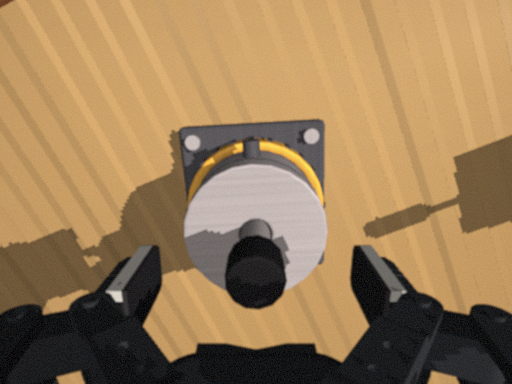

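View pics/s3.png

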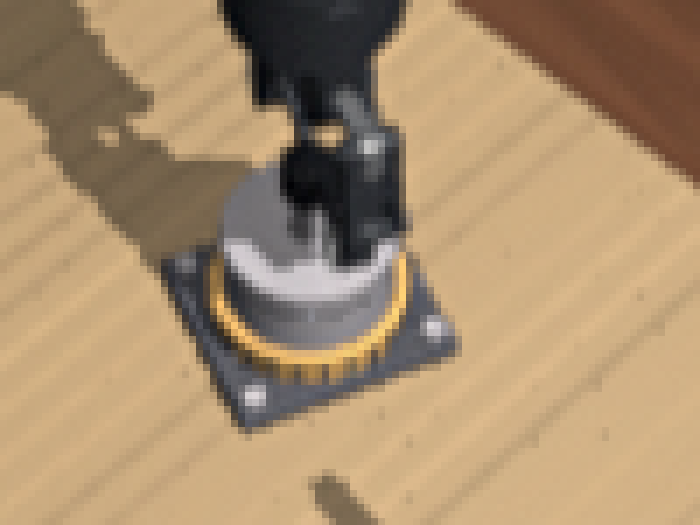

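```bash
python3 - <<'E'
from h import *
import cv2
w=eyes.get_image("wrist");o=bot.get_obs();p=o['ee_pos']
for z in (.11,.12): print(z,proj(w,[p[0],p[1],z]))
crop(w,175,150,340,320,4,"w3c.png")
print("die", onz(w,256,227.5,.07),np.linalg.norm(onz(w,185,228,.07)-onz(w,327,228,.07)))
for z in (.11,.115,.12,.125): print(z,onz(w,256.5,279,z),np.linalg.norm(onz(w,227,279,z)-onz(w,286,279,z)))
E
```

```text
0.11 [256.50468966 271.68960311]
0.12 [256.58339387 284.90713323]
die [ 0.45863191 -0.11576624  0.07      ] 0.07760419251590919
0.11 [ 0.4649979  -0.11847415  0.11      ] 0.025584394855541894
0.115 [ 0.46213046 -0.11719876  0.115     ] 0.02454320106510096
0.12 [ 0.45926302 -0.11592337  0.12      ] 0.02350200727466004
0.125 [ 0.45639557 -0.11464797  0.125     ] 0.022460813484219085
```

View pics/w3c.png

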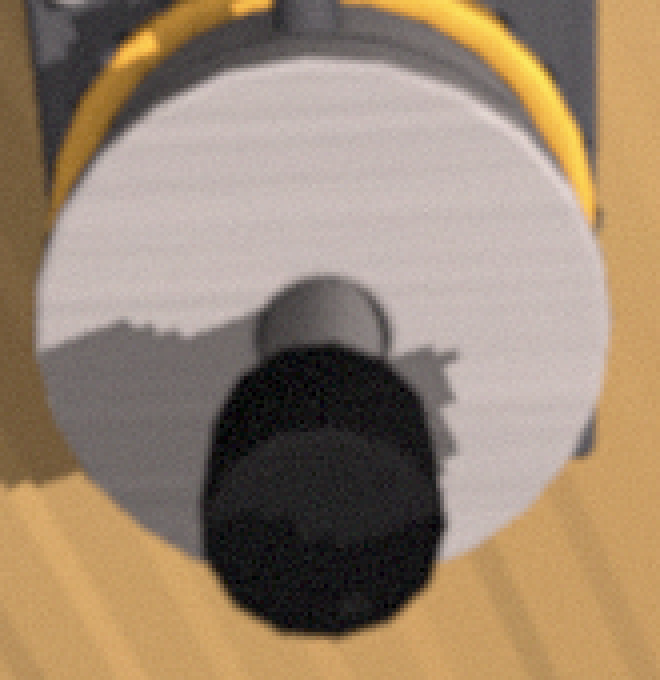

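>>> apply_moves:
  deltas:
    - {"offset": [0,0,0],"yaw": 0}
    - {"offset": [0,0,0],"yaw": 0}
    - {"offset": [0,0,0],"yaw": 0}
    - {"offset": [0,0,0],"yaw": 0}
    - {"offset": [0,0,0],"yaw": 0}
    - {"offset": [0,0,0],"yaw": 0}
    - {"offset": [0,0,0],"yaw": 0}
    - {"offset": [0,0,0],"yaw": 0}
  fingers: 1
  squeeze: 45

```text
time: 5.4
ee_pos: [0.4619, -0.1172, 0.0901]
tcp_rot: [0.149, 0.691, -0.148, 0.692]
force: [-0.4, 0.9, 3.5]
width: 0.0246
```

>>> apply_moves:
  deltas:
    - {"offset": [-0.5,0,0],"yaw": 0}
    - {"offset": [-1.3,0,0],"yaw": 0}
    - {"offset": [-2.3,0,0],"yaw": 0}
    - {"offset": [-3.5,0,0],"yaw": 0}
    - {"offset": [-5,0,0],"yaw": 0}
    - {"offset": [-7,0,0],"yaw": 0}
    - {"offset": [-9.5,0,0],"yaw": 0}
    - {"offset": [-12,0,0],"yaw": 0}
    - {"offset": [-14.5,0,0],"yaw": 0}
    - {"offset": [-16.5,0,0],"yaw": 0}
    - {"offset": [-17.5,0,0],"yaw": 0}
    - {"offset": [-17.5,0,0],"yaw": 0}
    - {"offset": [-17.5,0,0],"yaw": 0}

```text
time: 7.02
ee_pos: [0.461, -0.1171, 0.2642]
tcp_rot: [0.149, 0.691, -0.148, 0.691]
force: [0.1, 0.1, -2.7]
width: 0.0245
```

```bash
python3 - <<'E'
from h import *
w=eyes.get_image("wrist");save(w,"w4.png");s=eyes.get_image("scene");crop(s,200,60,340,180,5,"s4.png");o=bot.get_obs();print(o['time'],o['ee_pos'],o['tcp_rot'],o['width'],o['force'])
import pickle;pickle.dump((w,s),open("w4.pkl","wb"))
E
```

```text
7.125 [ 0.46096282 -0.11709518  0.2641077 ] [ 0.14883395  0.69158912 -0.14826955  0.69106373] 0.02472582039227606 [-0.21878404 -1.0414577  -2.26038545]
```

View pics/w4.png

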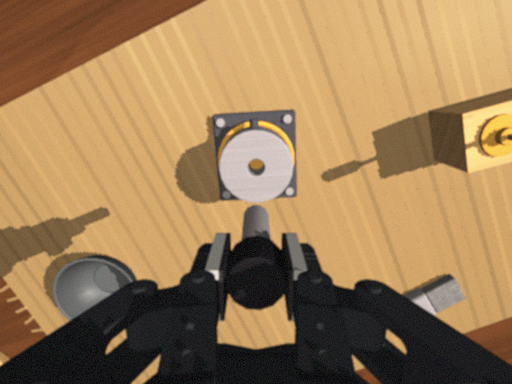

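View pics/s4.png

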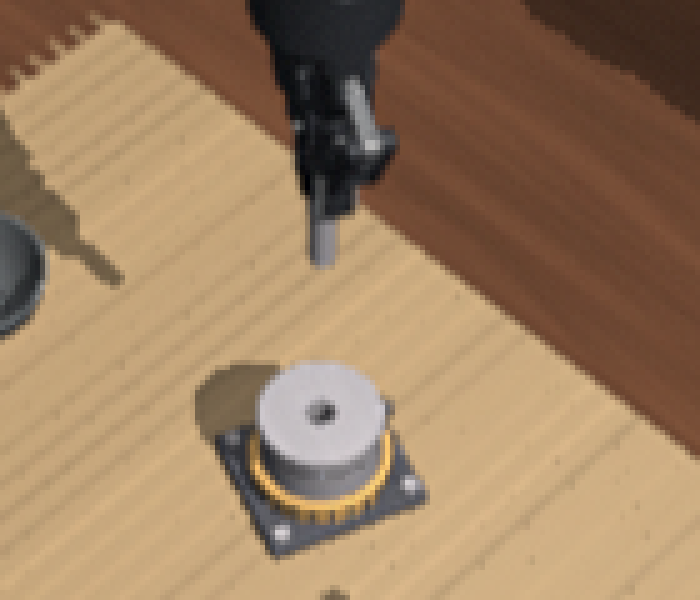

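The punch is out and vertical. The bore is visible at (256,166), and the shank end is near (256,210).

```bash
python3 - <<'E'
from h import *
import pickle
from scipy.spatial.transform import Rotation as R
w,s=pickle.load(open("w4.pkl","rb"));o=bot.get_obs();p=o['ee_pos'];Rt=R.from_quat(o['tcp_rot']).as_matrix()
im=w["img"];g=im.max(2);h=cv2.cvtColor(im,cv2.COLOR_RGB2HSV)
m=((h[...,1]<45)&(g>110)).astype(np.uint8);m[:115]=0;m[205:]=0;m[:,212:]&=1;m[:,:212]=0;m[:,305:]=0
cs,hi=cv2.findContours(m,cv2.RETR_CCOMP,cv2.CHAIN_APPROX_NONE)
for c in cs:
    if cv2.contourArea(c)>100: e=cv2.fitEllipse(c);print(e,onz(w,*e[0],.07),cv2.boundingRect(c))
crop(w,205,100,310,320,3,"w4c.png")
for dx in (-.055,-.05,-.045): 
    print(dx,proj(w,p+Rt@[-dx,0,0]))
print("bore scene",onz(s,200+321/5-.5,60+411/5-.5,.07))
print("tool axis tilt",Rt[:,0])
print("move to hole",100*Rt.T@(np.array([.5468,.2057,.265])-p))
E
```

```text
((256.41802978515625, 166.62783813476562), (74.14167022705078, 77.16291809082031), 109.91744995117188) [ 0.46208991 -0.11709392  0.07      ] (219, 128, 77, 74)
((256.23876953125, 166.0030975341797), (15.704215049743652, 17.474334716796875), 143.9423828125) [ 0.46139026 -0.11698828  0.07      ] (248, 158, 17, 18)
-0.055 [256.26088805 211.000109  ]
-0.05 [256.2707751  213.72956166]
-0.045 [256.28113271 216.58891965]
bore scene [ 0.46352651 -0.11639374  0.07      ]
tool axis tilt [-5.58743082e-04  9.36465936e-04 -9.99999405e-01]
move to hole [-0.06379763 32.95635106 -5.43417825]
```

View pics/w4c.png

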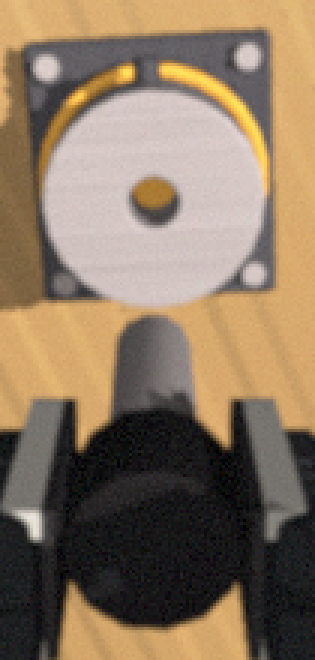

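>>> apply_moves:
  deltas:
    - {"offset": [0,1,-0.1],"yaw": 0}
    - {"offset": [0,4,-0.6],"yaw": 0}
    - {"offset": [0,8.5,-1.4],"yaw": 0}
    - {"offset": [0,13.5,-2.2],"yaw": 0}
    - {"offset": [0,18.5,-3],"yaw": 0}
    - {"offset": [0,23.5,-3.8],"yaw": 0}
    - {"offset": [0,28,-4.6],"yaw": 0}
    - {"offset": [0,31,-5.1],"yaw": 0}
    - {"offset": [0,32.5,-5.3],"yaw": 0}
    - {"offset": [0,33,-5.4],"yaw": 0}
    - {"offset": [0,33,-5.4],"yaw": 0}
    - {"offset": [0,33,-5.4],"yaw": 0}

```text
time: 8.62
ee_pos: [0.5475, 0.2041, 0.2647]
tcp_rot: [0.15, 0.691, -0.149, 0.691]
force: [-0.7, -0.1, -1.9]
width: 0.0246
```

```bash
python3 - <<'E'
from h import *
w=eyes.get_image("wrist");save(w,"w5.png");o=bot.get_obs();print(o['time'],o['ee_pos'],o['tcp_rot'],o['width'],o['force'])
import pickle;pickle.dump((w,o),open("w5.pkl","wb"))
E
```

```text
8.675 [0.54746877 0.20427893 0.26469644] [ 0.14956799  0.69123837 -0.14926674  0.69104151] 0.024859977803550638 [ 0.38331065  0.05830151 -1.77688017]
```

View pics/w5.png

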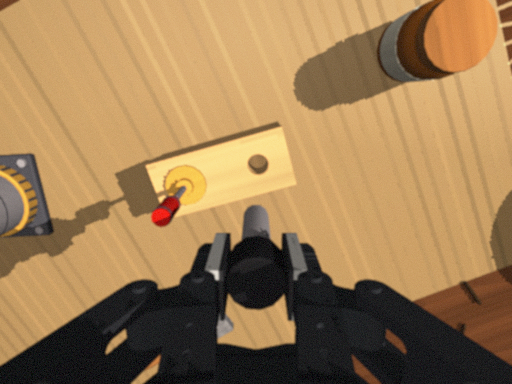

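```bash
python3 - <<'E'
from h import *
import pickle
from scipy.spatial.transform import Rotation as R
w,o=pickle.load(open("w5.pkl","rb"));p=o['ee_pos'];Rt=R.from_quat(o['tcp_rot']).as_matrix()
im=w["img"]
m=np.zeros(im.shape[:2],np.uint8);m[148:180,242:276]=im[148:180,242:276,0]<165
cs,_=cv2.findContours(m,cv2.RETR_EXTERNAL,cv2.CHAIN_APPROX_NONE);c=max(cs,key=cv2.contourArea);e=cv2.fitEllipse(c);H=onz(w,*e[0],.07);print(e,cv2.boundingRect(c),H)
print("offset",100*Rt.T@(H-p))
print("axis proj tip",proj(w,p+Rt@[.05,0,0]),"axis",Rt[:,0])
crop(w,200,130,310,320,3,"w5c.png")
E
```

```text
((258.11529541015625, 164.0697021484375), (17.079240798950195, 18.019264221191406), 118.00194549560547) (249, 155, 19, 19) [0.54686043 0.20667844 0.07      ]
offset [19.46976701  0.18643184 -0.14746836]
axis proj tip [256.62320672 213.75133329] axis [-1.82081093e-04  4.75238697e-04 -9.99999870e-01]
```

View pics/w5c.png

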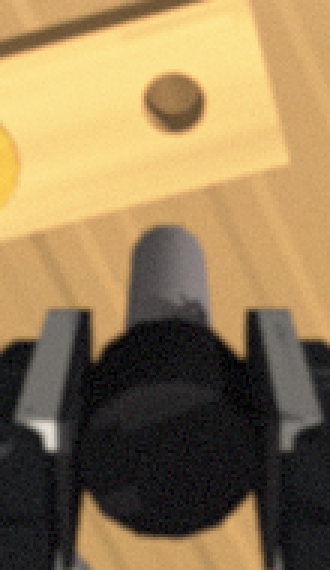

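>>> apply_moves:
  deltas:
    - {"offset": [1,0.18,-0.12],"yaw": 0}
    - {"offset": [3,0.18,-0.12],"yaw": 0}
    - {"offset": [6,0.18,-0.12],"yaw": 0}
    - {"offset": [9,0.18,-0.12],"yaw": 0}
    - {"offset": [11.5,0.18,-0.12],"yaw": 0}
    - {"offset": [13,0.18,-0.12],"yaw": 0}
    - {"offset": [13.6,0.18,-0.12],"yaw": 0}
    - {"offset": [13.6,0.18,-0.12],"yaw": 0}
    - {"offset": [13.6,0.18,-0.12],"yaw": 0}

```text
time: 9.8
ee_pos: [0.5479, 0.2067, 0.1298]
tcp_rot: [0.15, 0.691, -0.149, 0.692]
force: [0.0, 0.2, -1.1]
width: 0.0243
```

```bash
python3 - <<'E'
from h import *
w=eyes.get_image("wrist");crop(w,180,130,330,320,3,"w6.png");s=eyes.get_image("scene");crop(s,250,120,370,260,4,"s6.png");o=bot.get_obs();print(o['time'],o['ee_pos'],o['tcp_rot'],o['width'],o['force'])
E
```

```text
9.9 [0.5477731  0.20671355 0.12971938] [ 0.14999902  0.69066505 -0.14884118  0.69161288] 0.024967973656077145 [-0.05809605 -0.13600566 -1.99615638]
```

View pics/w6.png

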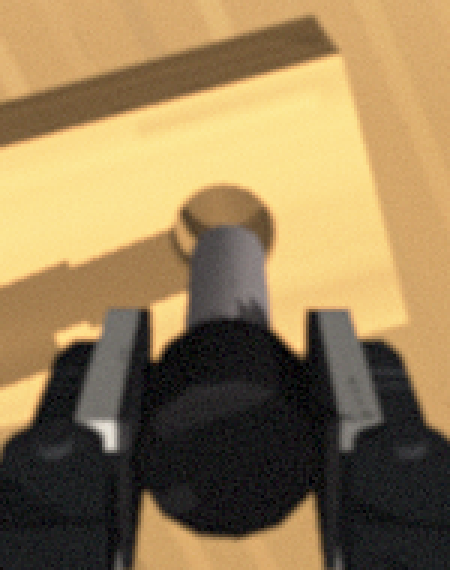

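View pics/s6.png

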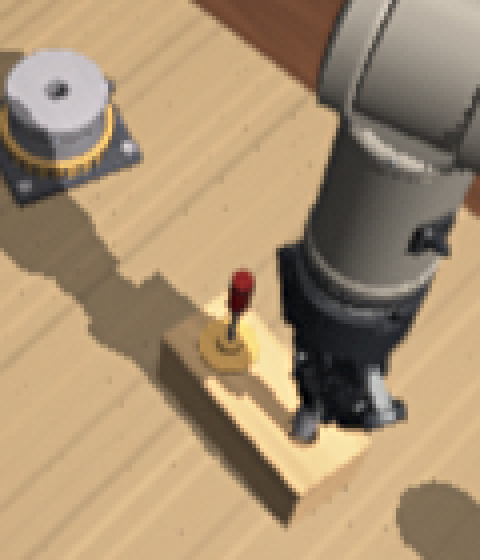

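```bash
python3 - <<'E'
from h import *
w=eyes.get_image("wrist");o=bot.get_obs();p=o['ee_pos']
for z in (.07,.08,.085): print(z,proj(w,[p[0],p[1],z]))
H=onz(w,180+224/3-.5,130+229/3-.5,.07);print(H)
E
```

```text
0.07 [255.95681062 208.40535881]
0.08 [255.98923896 213.76589496]
0.085 [256.00661298 216.63789129]
[0.54549311 0.20633448 0.07      ]
```

>>> apply_moves:
  deltas:
    - {"offset": [0,-0.08,-0.12],"yaw": 0}
    - {"offset": [0.7,-0.08,-0.12],"yaw": 0}
    - {"offset": [1.4,-0.08,-0.12],"yaw": 0}
    - {"offset": [2.1,-0.08,-0.12],"yaw": 0}
    - {"offset": [2.8,-0.08,-0.12],"yaw": 0}
    - {"offset": [3.5,-0.08,-0.12],"yaw": 0}
    - {"offset": [4.0,-0.08,-0.12],"yaw": 0}
    - {"offset": [4.0,-0.08,-0.12],"yaw": 0}

```text
time: 10.95
ee_pos: [0.5459, 0.2063, 0.089]
tcp_rot: [0.15, 0.691, -0.149, 0.691]
force: [0.9, -0.3, -1.6]
width: 0.0246
```

>>> apply_moves:
  deltas:
    - {"offset": [0.15,0,0.05],"yaw": 0}
    - {"offset": [0.3,0,0.05],"yaw": 0}
    - {"offset": [0.45,0,0.05],"yaw": 0}
    - {"offset": [0.45,0,0.05],"yaw": 0}

```text
time: 11.45
ee_pos: [0.5463, 0.2061, 0.0844]
tcp_rot: [0.15, 0.691, -0.149, 0.691]
force: [-0.2, -0.3, -1.4]
width: 0.0246
```

>>> apply_moves:
  deltas:
    - {"offset": [0.1,0,0],"yaw": 0}
    - {"offset": [0.2,0,0],"yaw": 0}
    - {"offset": [0.2,0,0],"yaw": 0}

```text
time: 11.82
ee_pos: [0.5469, 0.2061, 0.0839]
tcp_rot: [0.15, 0.691, -0.149, 0.692]
force: [-1.0, -1.0, 5.2]
width: 0.0246
```

```bash
python3 - <<'E'
from h import *
w=eyes.get_image("wrist");crop(w,180,130,330,320,3,"w7.png");s=eyes.get_image("scene");crop(s,250,160,370,260,6,"s7.png");o=bot.get_obs();print(o['time'],o['ee_pos'],o['width'],o['force'])
E
```

```text
11.925 [0.54693596 0.20612687 0.08398926] 0.024640812734613295 [-1.5194263  -0.99326448  6.56812143]
```

View pics/w7.png

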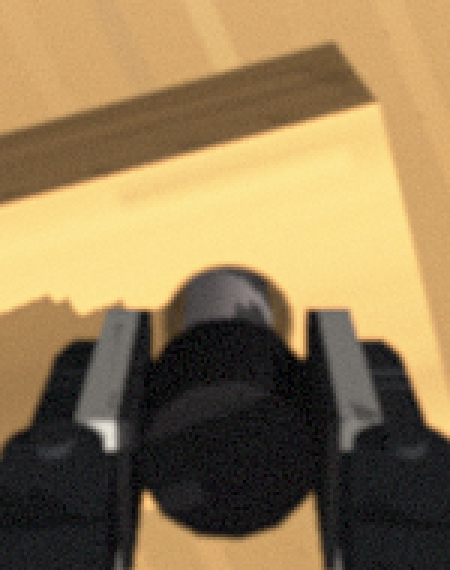

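View pics/s7.png

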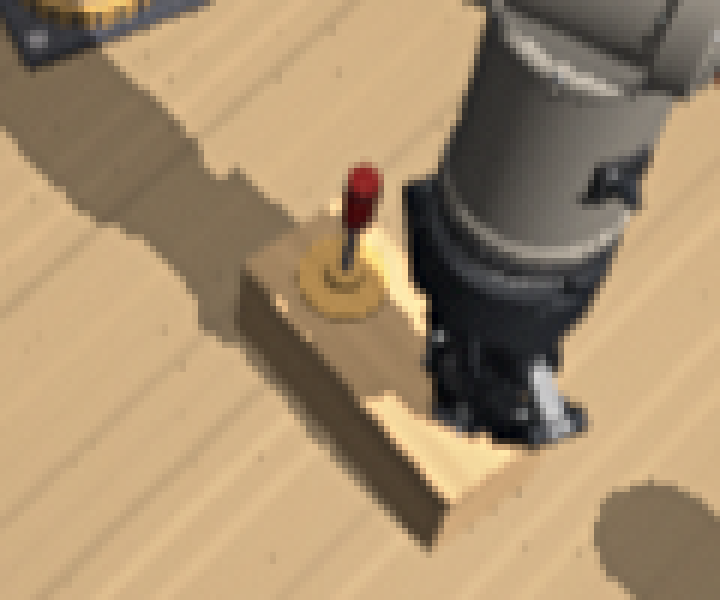

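The end bottomed at TCP z 0.084 with 5–6 N. From this the bore floor should be near z 0.040, a depth of about 30 mm. I'll release and rise.

>>> apply_moves:
  deltas:
    - {"offset": [-0.05,0,0],"yaw": 0}
    - {"offset": [-0.05,0,0],"yaw": 0}
    - {"offset": [-0.05,0,0],"yaw": 0}
    - {"offset": [-0.05,0,0],"yaw": 0}
  fingers: 0

```text
time: 12.42
ee_pos: [0.5469, 0.2061, 0.0843]
tcp_rot: [0.15, 0.691, -0.149, 0.692]
force: [-0.7, -0.6, 0.2]
width: 0.0428
```

>>> apply_moves:
  deltas:
    - {"offset": [-0.5,0,0],"yaw": 0}
    - {"offset": [-1.5,0,0],"yaw": 0}
    - {"offset": [-3.5,0,0],"yaw": 0}
    - {"offset": [-6,0,0],"yaw": 0}
    - {"offset": [-9,0,0],"yaw": 0}
    - {"offset": [-12,0,0],"yaw": 0}
    - {"offset": [-14,-2,0],"yaw": 0}
    - {"offset": [-15.5,-5,0],"yaw": 0}
    - {"offset": [-15.5,-7,1],"yaw": 0}
    - {"offset": [-15.5,-7.8,2],"yaw": 0}
    - {"offset": [-15.5,-7.8,2.1],"yaw": 0}
    - {"offset": [-15.5,-7.8,2.1],"yaw": 0}

```text
time: 13.92
ee_pos: [0.5335, 0.1275, 0.2388]
tcp_rot: [0.15, 0.691, -0.148, 0.691]
force: [-0.2, -0.7, -0.2]
width: 0.0425
```

```bash
python3 - <<'E'
from h import *
w=eyes.get_image("wrist");save(w,"w8.png");o=bot.get_obs();print(o['time'],o['ee_pos'],o['tcp_rot'],o['width'],o['force'])
import pickle;pickle.dump((w,o),open("w8.pkl","wb"))
E
```

```text
13.975 [0.53334152 0.12771235 0.23873356] [ 0.14941087  0.69121472 -0.14814875  0.69133968] 0.042849010771298816 [0.78067904 1.06202196 0.19674482]
```

View pics/w8.png

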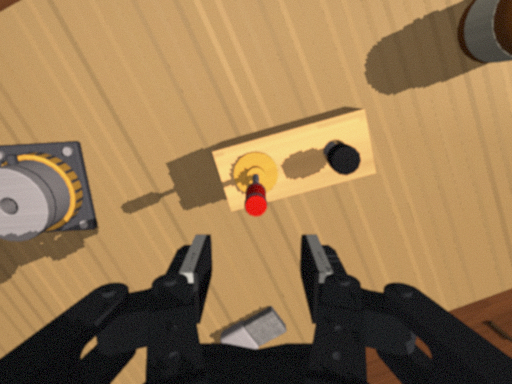

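The punch stands in its hole at (343,157), and the grip top is at (256,206).

```bash
python3 - <<'E'
from h import *
import pickle
from scipy.spatial.transform import Rotation as R
w,o=pickle.load(open("w8.pkl","rb"));p=o['ee_pos'];Rt=R.from_quat(o['tcp_rot']).as_matrix()
im=w["img"];h=cv2.cvtColor(im,cv2.COLOR_RGB2HSV)
m=(((h[...,0]<6)|(h[...,0]>174))&(h[...,1]>170)&(h[...,2]>170)).astype(np.uint8);m[:170]=0;m[230:]=0
m[:,:230]=0;m[:,290:]=0
cs,_=cv2.findContours(m,cv2.RETR_EXTERNAL,cv2.CHAIN_APPROX_NONE);c=max(cs,key=cv2.contourArea);e=cv2.fitEllipse(c);print(e,cv2.boundingRect(c))
for z in (.164,.167,.170):
    G=onz(w,*e[0],z);print(z,G,100*Rt.T@(G-p))
crop(w,200,100,380,230,4,"w8c.png")
E
```

```text
((255.64004516601562, 205.3681182861328), (19.319774627685547, 20.83559226989746), 76.80316925048828) (245, 196, 22, 20)
0.164 [0.53605183 0.12605045 0.164     ] [ 7.4732088  -0.05329386  0.31691746]
0.167 [0.53509085 0.12648217 0.167     ] [ 7.17323032 -0.05294388  0.21150751]
0.17 [0.53412988 0.12691388 0.17      ] [ 6.87325183 -0.0525939   0.10609756]
```

View pics/w8c.png

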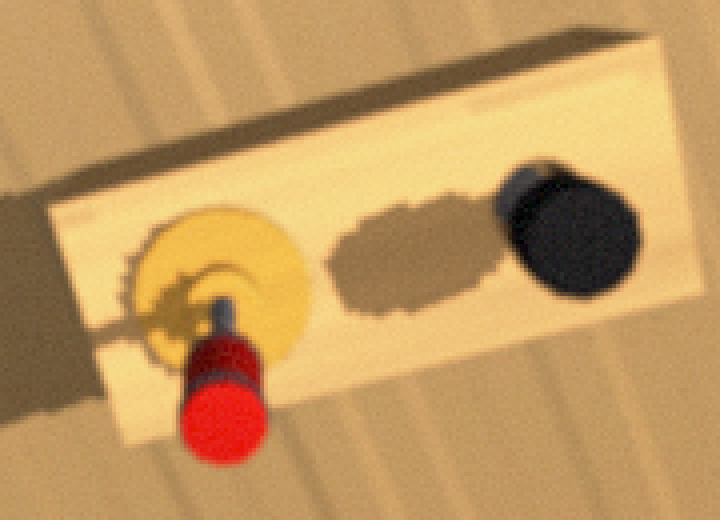

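>>> apply_moves:
  deltas:
    - {"offset": [1,-0.05,0.15],"yaw": 0}
    - {"offset": [3,-0.05,0.15],"yaw": 0}
    - {"offset": [5,-0.05,0.15],"yaw": 0}
    - {"offset": [7,-0.05,0.15],"yaw": 0}
    - {"offset": [9,-0.05,0.15],"yaw": 0}
    - {"offset": [10.5,-0.05,0.15],"yaw": 0}
    - {"offset": [11,-0.05,0.15],"yaw": 0}
    - {"offset": [11,-0.05,0.15],"yaw": 0}
    - {"offset": [11,-0.05,0.15],"yaw": 0}

```text
time: 15.1
ee_pos: [0.5353, 0.127, 0.1296]
tcp_rot: [0.15, 0.691, -0.148, 0.692]
force: [0.7, 0.2, 0.3]
width: 0.0427
```

```bash
python3 - <<'E'
from h import *
w=eyes.get_image("wrist");crop(w,150,100,350,340,3,"w9.png");o=bot.get_obs();p=o['ee_pos'];print(o['time'],o['ee_pos'],o['width'],o['force'])
for z in (.164,.167,.17):print(proj(w,[p[0],p[1],z]))
E
```

```text
15.15 [0.53526756 0.12692868 0.1296062 ] 0.04286404933306008 [-0.20014552 -0.11860005 -0.51434235]
[256.76966944 291.75974835]
[256.81312785 296.42773538]
[256.85867956 301.32056859]
```

View pics/w9.png

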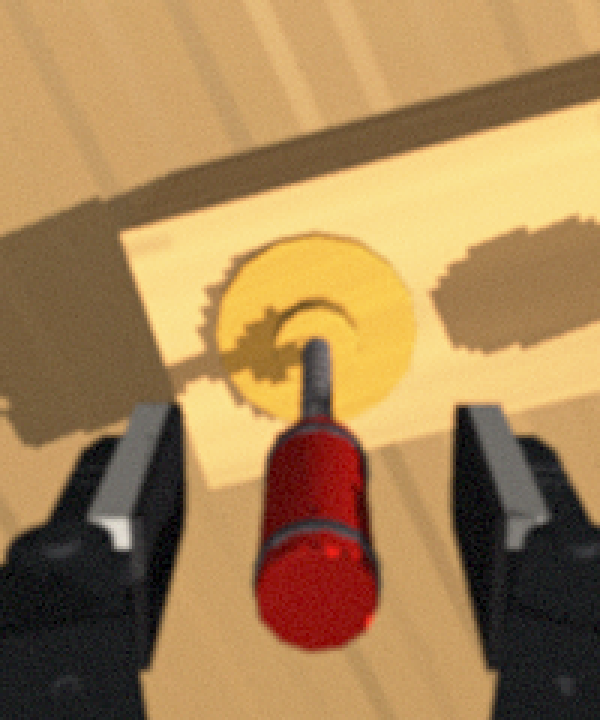

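>>> apply_moves:
  deltas:
    - {"offset": [0,0,0],"yaw": 0}
    - {"offset": [0,0,0],"yaw": 0}
    - {"offset": [0,0,0],"yaw": 0}
    - {"offset": [0,0,0],"yaw": 0}
    - {"offset": [0,0,0],"yaw": 0}
    - {"offset": [0,0,0],"yaw": 0}
  fingers: 1
  squeeze: 30

```text
time: 15.9
ee_pos: [0.5357, 0.127, 0.1299]
tcp_rot: [0.15, 0.69, -0.148, 0.692]
force: [-0.1, -0.1, 3.2]
width: 0.0149
```

>>> apply_moves:
  deltas:
    - {"offset": [-0.3,0,0],"yaw": 0}
    - {"offset": [-0.8,0,0],"yaw": 0}
    - {"offset": [-1.5,0,0],"yaw": 0}
    - {"offset": [-2.5,0,0],"yaw": 0}
    - {"offset": [-4,0,0],"yaw": 0}
    - {"offset": [-6,0,0],"yaw": 0}
    - {"offset": [-8,0,0],"yaw": 0}
    - {"offset": [-9,0,0],"yaw": 0}
    - {"offset": [-9,0,0],"yaw": 0}
    - {"offset": [-9,0,0],"yaw": 0}

```text
time: 17.15
ee_pos: [0.5348, 0.1267, 0.2192]
tcp_rot: [0.15, 0.691, -0.148, 0.692]
force: [0.1, -0.6, -0.8]
width: 0.015
```

```bash
python3 - <<'E'
from h import *
w=eyes.get_image("wrist");save(w,"w10.png");s=eyes.get_image("scene");crop(s,250,120,370,260,4,"s10.png");o=bot.get_obs();p=o['ee_pos'];print(o['time'],o['ee_pos'],o['tcp_rot'],o['width'],o['force'])
E
```

```text
17.25 [0.53475913 0.12667289 0.21898244] [ 0.14953982  0.69092889 -0.14804312  0.69162009] 0.014987896155259027 [-0.02473897  0.16300255 -1.50996537]
```

View pics/w10.png

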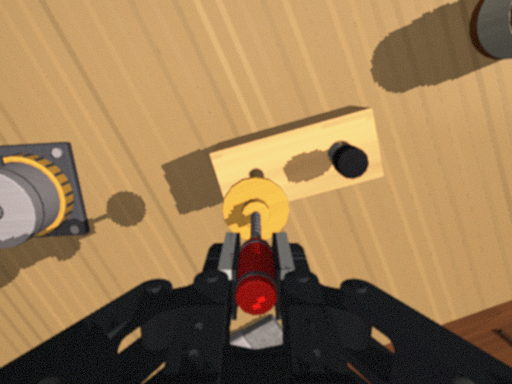

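View pics/s10.png

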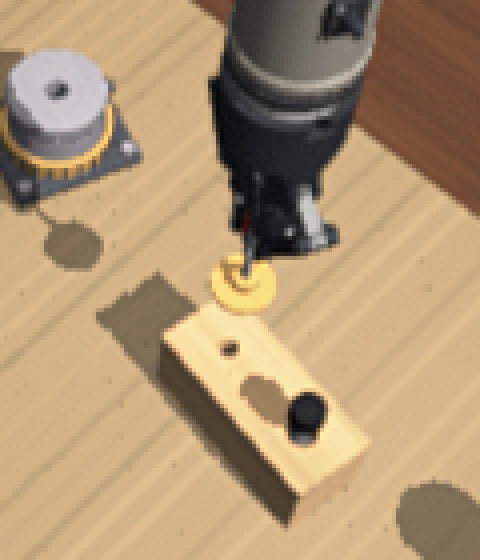

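>>> apply_moves:
  deltas:
    - {"offset": [-0.5,-1,0.1],"yaw": 0}
    - {"offset": [-0.5,-4,0.5],"yaw": 0}
    - {"offset": [-0.5,-8,1],"yaw": 0}
    - {"offset": [-0.5,-12.5,1.7],"yaw": 0}
    - {"offset": [-0.5,-17,2.3],"yaw": 0}
    - {"offset": [-0.5,-21,2.8],"yaw": 0}
    - {"offset": [-0.5,-24,3.2],"yaw": 0}
    - {"offset": [-0.5,-25.2,3.4],"yaw": 0}
    - {"offset": [0,-25.2,3.4],"yaw": 0}
    - {"offset": [0,-25.2,3.4],"yaw": 0}

```text
time: 18.5
ee_pos: [0.4621, -0.115, 0.2177]
tcp_rot: [0.149, 0.692, -0.147, 0.691]
force: [0.5, -0.1, -0.9]
width: 0.0151
```

```bash
python3 - <<'E'
from h import *
w=eyes.get_image("wrist");save(w,"w11.png");s=eyes.get_image("scene");crop(s,200,80,330,190,5,"s11.png");o=bot.get_obs();p=o['ee_pos'];print(o['time'],o['ee_pos'],o['tcp_rot'],o['width'],o['force'])
import pickle;pickle.dump((w,s,o),open("w11.pkl","wb"))
E
```

```text
18.6 [ 0.46242714 -0.11526411  0.21804231] [ 0.14866502  0.69142659 -0.1468366   0.6915685 ] 0.0150303572503357 [-0.3518453   0.27858047 -0.28368744]
```

View pics/w11.png

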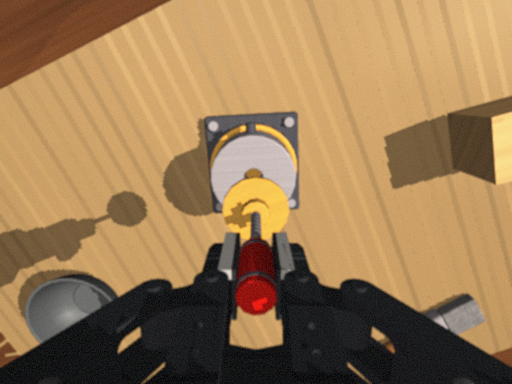

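View pics/s11.png

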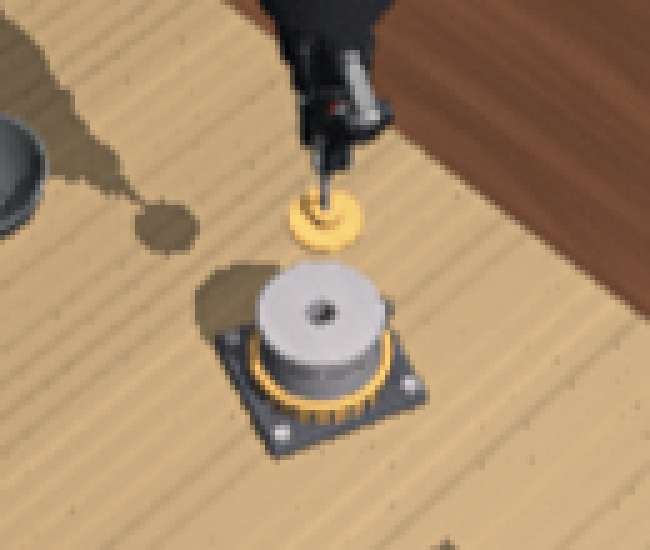

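>>> apply_moves:
  deltas:
    - {"offset": [1,-0.2,0],"yaw": 0}
    - {"offset": [2.5,-0.2,0],"yaw": 0}
    - {"offset": [4.2,-0.2,0],"yaw": 0}
    - {"offset": [5.8,-0.2,0],"yaw": 0}
    - {"offset": [7,-0.2,0],"yaw": 0}
    - {"offset": [7.6,-0.2,0],"yaw": 0}
    - {"offset": [7.6,-0.2,0],"yaw": 0}
    - {"offset": [7.6,-0.2,0],"yaw": 0}

```text
time: 19.6
ee_pos: [0.4622, -0.117, 0.1426]
tcp_rot: [0.149, 0.691, -0.147, 0.692]
force: [-0.1, -0.4, -0.6]
width: 0.0155
```

```bash
python3 - <<'E'
from h import *
import pickle
w,s,o=pickle.load(open("w11.pkl","rb"));p=o['ee_pos']
print("flange top axis",proj(w,p-[0,0,.055]))
im=w["img"];h=cv2.cvtColor(im,cv2.COLOR_RGB2HSV)
m=((h[...,0]>15)&(h[...,0]<28)&(h[...,1]>150)&(im[...,0]>190)).astype(np.uint8);m[:178]=0;m[245:]=0;m[:,:215]=0;m[:,300:]=0
cs,_=cv2.findContours(m,cv2.RETR_EXTERNAL,cv2.CHAIN_APPROX_NONE);c=max(cs,key=cv2.contourArea);print(cv2.boundingRect(c),cv2.fitEllipse(cv2.convexHull(c)))
w=eyes.get_image("wrist");save(w,"w12.png");s=eyes.get_image("scene");crop(s,220,90,320,190,6,"s12.png");o=bot.get_obs();print(o['time'],o['ee_pos'],o['tcp_rot'],o['force'])
E
```

```text
flange top axis [255.87502978 211.93017641]
(222, 178, 68, 62) ((255.4547576904297, 208.87448120117188), (62.709632873535156, 65.86849212646484), 93.83733367919922)
19.7 [ 0.46220248 -0.11702636  0.14264864] [ 0.14868823  0.69092789 -0.14675734  0.69207856] [-0.32935611  0.42528135 -0.55077222]
```

View pics/w12.png

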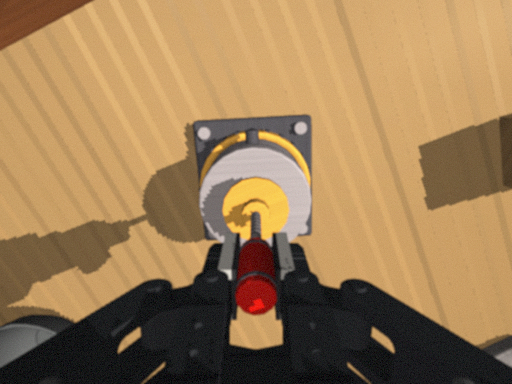

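View pics/s12.png

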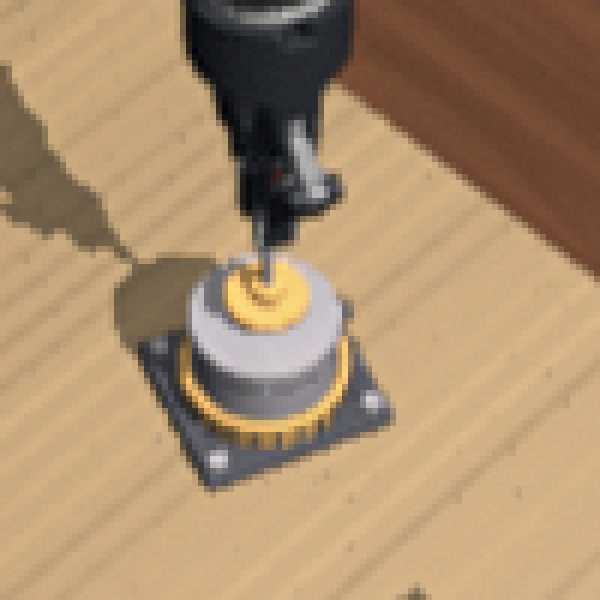

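>>> apply_moves:
  deltas:
    - {"offset": [0.4,0,-0.05],"yaw": 0}
    - {"offset": [0.8,0,-0.05],"yaw": 0}
    - {"offset": [1.1,0,-0.05],"yaw": 0}
    - {"offset": [1.1,0,-0.05],"yaw": 0}

```text
time: 20.2
ee_pos: [0.4614, -0.1167, 0.1312]
tcp_rot: [0.149, 0.691, -0.147, 0.692]
force: [0.2, 0.8, -1.8]
width: 0.015
```

>>> apply_moves:
  deltas:
    - {"offset": [0.1,0,0],"yaw": 0}
    - {"offset": [0.2,0,0],"yaw": 0}
    - {"offset": [0.3,0,0],"yaw": 0}
    - {"offset": [0.4,0,0],"yaw": 0}

```text
time: 20.7
ee_pos: [0.4616, -0.1168, 0.1276]
tcp_rot: [0.149, 0.691, -0.147, 0.692]
force: [-1.5, 0.9, 4.2]
width: 0.0149
```

>>> apply_moves:
  deltas:
    - {"offset": [0.12,0,0],"yaw": 0}
    - {"offset": [0.24,0,0],"yaw": 0}
    - {"offset": [0.36,0,0],"yaw": 0}
    - {"offset": [0.48,0,0],"yaw": 0}
    - {"offset": [0.6,0,0],"yaw": 0}
    - {"offset": [0.72,0,0],"yaw": 0}
    - {"offset": [0.84,0,0],"yaw": 0}
    - {"offset": [0.96,0,0],"yaw": 0}

```text
time: 21.7
ee_pos: [0.4616, -0.1168, 0.1179]
tcp_rot: [0.149, 0.691, -0.147, 0.692]
force: [-1.2, -0.2, 2.9]
width: 0.015
```

>>> apply_moves:
  deltas:
    - {"offset": [0.1,0,0],"yaw": 0}
    - {"offset": [0.2,0,0],"yaw": 0}
    - {"offset": [0.3,0,0],"yaw": 0}
    - {"offset": [0.4,0,0],"yaw": 0}

```text
time: 22.2
ee_pos: [0.4616, -0.1167, 0.1138]
tcp_rot: [0.149, 0.691, -0.147, 0.692]
force: [-1.6, 0.2, 3.9]
width: 0.0154
```

```bash
python3 - <<'E'
from h import *
w=eyes.get_image("wrist");crop(w,160,100,350,330,3,"w13.png")
E
```

```text
(no output)
```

View pics/w13.png

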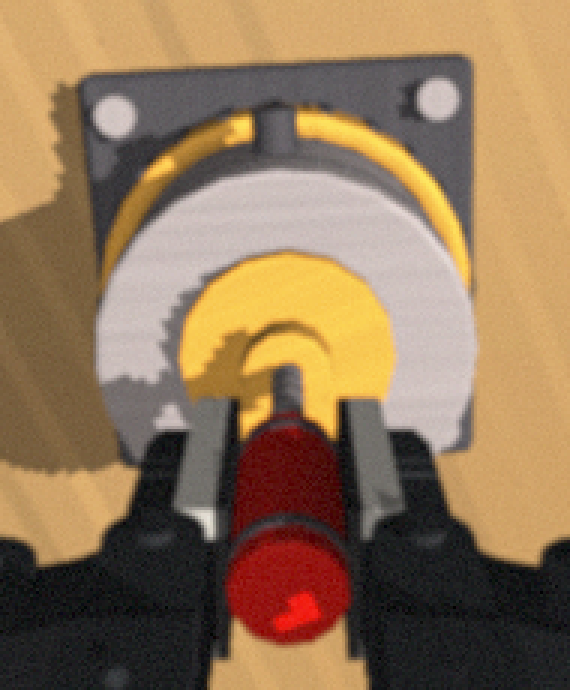

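>>> apply_moves:
  deltas:
    - {"offset": [0.05,0,0],"yaw": 0}
    - {"offset": [0.1,0,0],"yaw": 0}
    - {"offset": [0.15,0,0],"yaw": 0}
    - {"offset": [0.2,0,0],"yaw": 0}

```text
time: 22.75
ee_pos: [0.4615, -0.1168, 0.1117]
tcp_rot: [0.149, 0.691, -0.147, 0.692]
force: [-1.5, -0.7, 3.7]
width: 0.0149
```

>>> apply_moves:
  deltas:
    - {"offset": [0.05,0,0],"yaw": 0}
    - {"offset": [0.1,0,0],"yaw": 0}

```text
time: 23.0
ee_pos: [0.4615, -0.1168, 0.1107]
tcp_rot: [0.149, 0.691, -0.147, 0.692]
force: [-0.3, 0.3, 3.9]
width: 0.0152
```

>>> apply_moves:
  deltas:
    - {"offset": [0.05,0,0],"yaw": 0}
    - {"offset": [0.1,0,0],"yaw": 0}

```text
time: 23.25
ee_pos: [0.4615, -0.1168, 0.1096]
tcp_rot: [0.149, 0.691, -0.147, 0.692]
force: [-1.5, 0.6, 3.1]
width: 0.015
```

>>> apply_moves:
  deltas:
    - {"offset": [0.05,0,0],"yaw": 0}
    - {"offset": [0.1,0,0],"yaw": 0}

```text
time: 23.5
ee_pos: [0.4615, -0.1167, 0.1086]
tcp_rot: [0.149, 0.691, -0.147, 0.692]
force: [-1.5, -1.0, 3.6]
width: 0.0153
```

>>> apply_moves:
  deltas:
    - {"offset": [0.05,0,0],"yaw": 0}
    - {"offset": [0.1,0,0],"yaw": 0}

```text
time: 23.75
ee_pos: [0.4616, -0.1167, 0.1076]
tcp_rot: [0.149, 0.691, -0.147, 0.692]
force: [-1.1, 0.6, 3.6]
width: 0.0149
```

>>> apply_moves:
  deltas:
    - {"offset": [0.05,0,0],"yaw": 0}
    - {"offset": [0.1,0,0],"yaw": 0}

```text
time: 24.0
ee_pos: [0.4615, -0.1168, 0.1065]
tcp_rot: [0.149, 0.691, -0.147, 0.692]
force: [-2.2, -0.3, 4.9]
width: 0.015
```

>>> apply_moves:
  deltas:
    - {"offset": [0.05,0,0],"yaw": 0}
    - {"offset": [0.1,0,0],"yaw": 0}

```text
time: 24.25
ee_pos: [0.4615, -0.1167, 0.1055]
tcp_rot: [0.149, 0.691, -0.147, 0.692]
force: [-2.0, 0.7, 3.6]
width: 0.0151
```

>>> apply_moves:
  deltas:
    - {"offset": [0.05,0,0],"yaw": 0}
    - {"offset": [0.1,0,0],"yaw": 0}

```text
time: 24.5
ee_pos: [0.4616, -0.1168, 0.1045]
tcp_rot: [0.149, 0.691, -0.147, 0.692]
force: [-3.3, 0.5, 6.6]
width: 0.0154
```

>>> apply_moves:
  deltas:
    - {"offset": [0.05,0,0],"yaw": 0}
    - {"offset": [0.1,0,0],"yaw": 0}

```text
time: 24.75
ee_pos: [0.4618, -0.1169, 0.1044]
tcp_rot: [0.149, 0.691, -0.147, 0.692]
force: [-2.6, 1.5, 11.2]
width: 0.0152
```

>>> apply_moves:
  deltas:
    - {"offset": [0.08,0,0],"yaw": 0}
    - {"offset": [0.08,0,0],"yaw": 0}
    - {"offset": [0.08,0,0],"yaw": 0}
    - {"offset": [0.08,0,0],"yaw": 0}
    - {"offset": [0.08,0,0],"yaw": 0}
    - {"offset": [0.08,0,0],"yaw": 0}
    - {"offset": [0.08,0,0],"yaw": 0}
    - {"offset": [0.08,0,0],"yaw": 0}
    - {"offset": [0.08,0,0],"yaw": 0}
    - {"offset": [0.08,0,0],"yaw": 0}
    - {"offset": [0.08,0,0],"yaw": 0}
    - {"offset": [0.08,0,0],"yaw": 0}

```text
time: 26.25
ee_pos: [0.4619, -0.1169, 0.1044]
tcp_rot: [0.149, 0.691, -0.147, 0.692]
force: [-2.4, 1.0, 8.6]
width: 0.0152
```

```bash
python3 - <<'E'
from h import *
w=eyes.get_image("wrist");crop(w,160,100,350,330,3,"w14.png");o=bot.get_obs();print(o['time'],o['ee_pos'],o['force'])
E
```

```text
26.3 [ 0.46194642 -0.11693929  0.10441967] [-3.93100482  0.24026311  8.52473867]
```

View pics/w14.png

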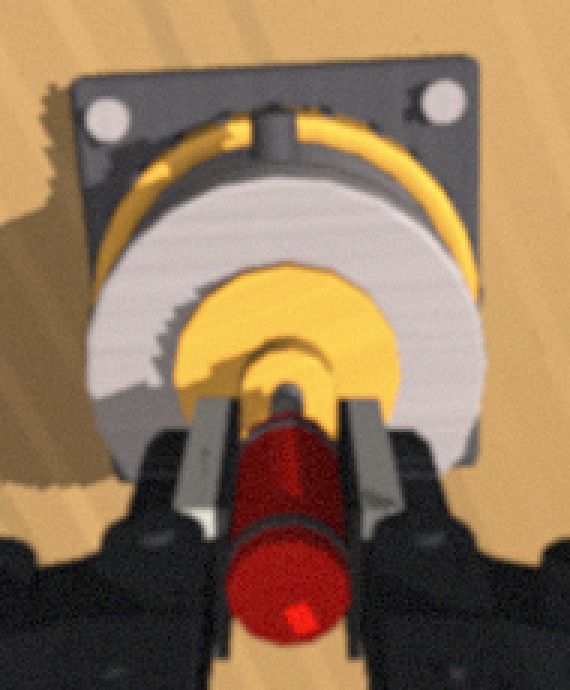

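Bottomed: z stalled at 0.1044 while force jumped from about 4 to 11 N. I held it about 1.5 s at about 8.5 N and will now lift gently.

>>> apply_moves:
  deltas:
    - {"offset": [0,0,0],"yaw": 0}
    - {"offset": [-0.1,0,0],"yaw": 0}
    - {"offset": [-0.3,0,0],"yaw": 0}
    - {"offset": [-0.6,0,0],"yaw": 0}
    - {"offset": [-1.1,0,0],"yaw": 0}
    - {"offset": [-1.8,0,0],"yaw": 0}
    - {"offset": [-2.8,0,0],"yaw": 0}
    - {"offset": [-4.2,0,0],"yaw": 0}
    - {"offset": [-5.8,0,0],"yaw": 0}
    - {"offset": [-7.5,0,0],"yaw": 0}
    - {"offset": [-9,0,0],"yaw": 0}
    - {"offset": [-10.2,0,0],"yaw": 0}
    - {"offset": [-11,0,0],"yaw": 0}
    - {"offset": [-11,0,0],"yaw": 0}
    - {"offset": [-11,0,0],"yaw": 0}

```text
time: 28.18
ee_pos: [0.4612, -0.1171, 0.2138]
tcp_rot: [0.149, 0.691, -0.147, 0.692]
force: [-0.5, 0.2, -1.3]
width: 0.0155
```

```bash
python3 - <<'E'
from h import *
w=eyes.get_image("wrist");save(w,"w15.png");s=eyes.get_image("scene");crop(s,210,80,320,190,6,"s15.png");o=bot.get_obs();p=o['ee_pos'];print(o['time'],o['ee_pos'],o['tcp_rot'],o['force'])
from scipy.spatial.transform import Rotation as R
Rt=R.from_quat(o['tcp_rot']).as_matrix();print(100*Rt.T@(np.array([.5344,.1265,.2144])-p))
E
```

```text
28.275 [ 0.4612026  -0.11711884  0.21376824] [ 0.14889853  0.69136834 -0.14661409  0.6916237 ] [ 0.10394939  0.72872248 -0.41620577]
[ 1.94800542e-02  2.52260058e+01 -3.27600892e+00]
```

View pics/w15.png

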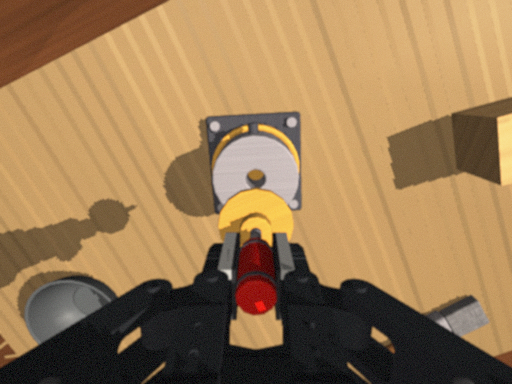

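View pics/s15.png

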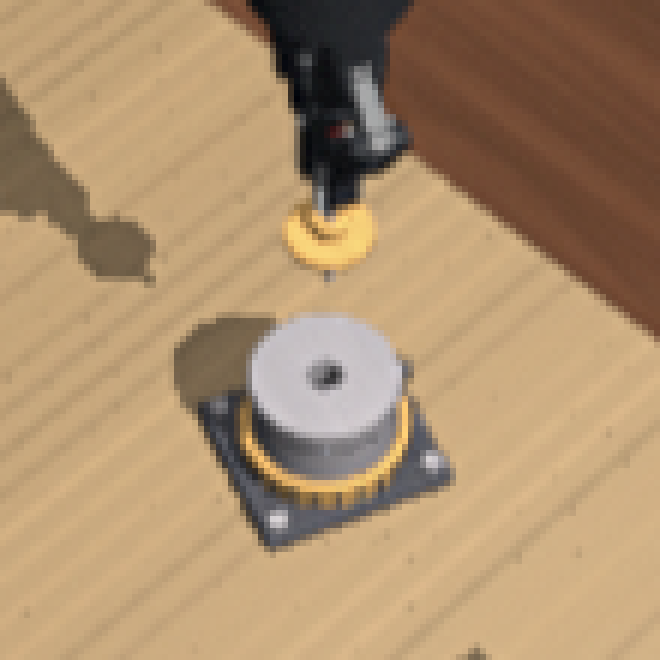

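>>> apply_moves:
  deltas:
    - {"offset": [0,1,-0.1],"yaw": 0}
    - {"offset": [0,4,-0.5],"yaw": 0}
    - {"offset": [0,8,-1],"yaw": 0}
    - {"offset": [0,12.5,-1.6],"yaw": 0}
    - {"offset": [0,17,-2.2],"yaw": 0}
    - {"offset": [0,21,-2.7],"yaw": 0}
    - {"offset": [0,24,-3.1],"yaw": 0}
    - {"offset": [0,25.25,-3.2],"yaw": 0}
    - {"offset": [0,25.25,-3.2],"yaw": 0}
    - {"offset": [0,25.25,-3.2],"yaw": 0}
    - {"offset": [0,25.25,-3.2],"yaw": 0}

```text
time: 29.65
ee_pos: [0.5351, 0.1246, 0.2148]
tcp_rot: [0.15, 0.691, -0.148, 0.691]
force: [0.1, 0.4, -1.5]
width: 0.0152
```

```bash
python3 - <<'E'
from h import *
w=eyes.get_image("wrist");save(w,"w16.png");s=eyes.get_image("scene");crop(s,250,120,370,260,4,"s16.png");o=bot.get_obs();p=o['ee_pos'];print(o['time'],o['ee_pos'],o['tcp_rot'],o['force'])
from scipy.spatial.transform import Rotation as R
Rt=R.from_quat(o['tcp_rot']).as_matrix();print(100*Rt.T@(np.array([.5348,.1266,.2144])-p))
E
```

```text
29.75 [0.53515844 0.12524203 0.21478111] [ 0.149537    0.6911723  -0.14731102  0.6915338 ] [-0.56879817 -0.05245065 -0.81508181]
[ 0.03847215  0.10899634 -0.08841747]
```

View pics/w16.png

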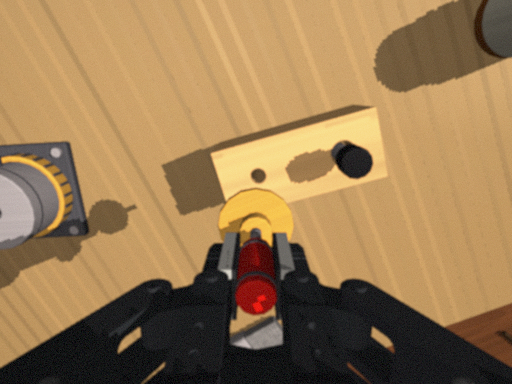

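View pics/s16.png

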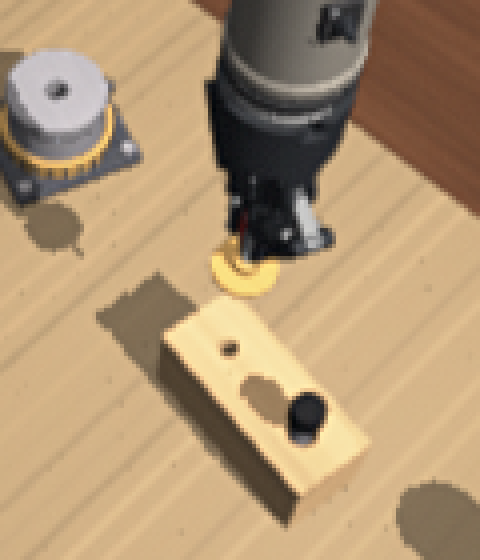

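```bash
python3 - <<'E'
from h import *
from scipy.spatial.transform import Rotation as R
w=eyes.get_image("wrist");o=bot.get_obs();p=o['ee_pos'];Rt=R.from_quat(o['tcp_rot']).as_matrix()
im=w["img"];m=np.zeros(im.shape[:2],np.uint8);m[165:187,248:270]=im[165:187,248:270,0]<165
cs,_=cv2.findContours(m,cv2.RETR_EXTERNAL,cv2.CHAIN_APPROX_NONE);c=max(cs,key=cv2.contourArea);e=cv2.fitEllipse(c);H=onz(w,*e[0],.07)
print(e,cv2.boundingRect(c),H,100*Rt.T@(H-p),p)
# foot centre vs axis : flange top plane z=p-.0294
print("axis@flange top",proj(w,p-[0,0,.0294]),"axis@tip",proj(w,p-[0,0,.0645]))
crop(w,200,150,310,250,6,"w16c.png")
E
```

```text
((257.3170471191406, 175.4997100830078), (12.637093544006348, 13.667860984802246), 121.30609130859375) (250, 169, 15, 14) [0.53440899 0.12725712 0.07      ] [14.47997146  0.07991903 -0.13803383] [0.53516338 0.12551679 0.21479608]
axis@flange top [256.59421309 226.42718762] axis@tip [256.32068651 206.12349528]
```

View pics/w16c.png

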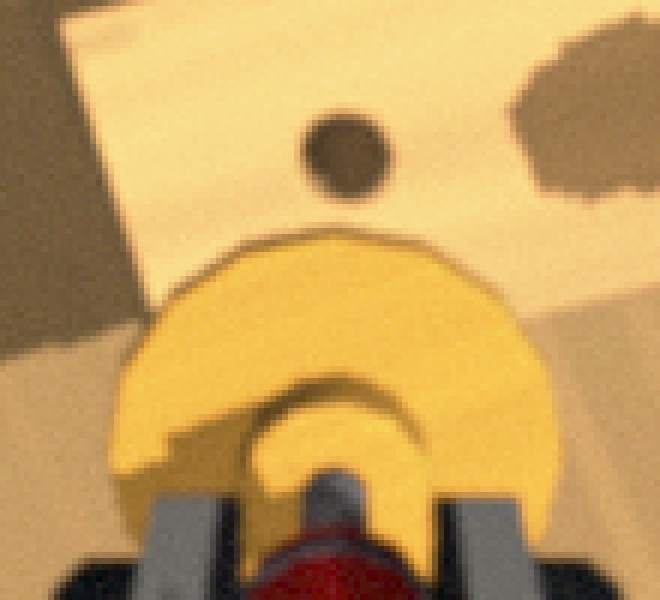

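>>> apply_moves:
  deltas:
    - {"offset": [0.5,0.08,-0.04],"yaw": 0}
    - {"offset": [2,0.08,-0.04],"yaw": 0}
    - {"offset": [4,0.08,-0.04],"yaw": 0}
    - {"offset": [5.8,0.08,-0.04],"yaw": 0}
    - {"offset": [7,0.08,-0.04],"yaw": 0}
    - {"offset": [7,0.08,-0.04],"yaw": 0}
    - {"offset": [7,0.08,-0.04],"yaw": 0}

```text
time: 30.68
ee_pos: [0.5357, 0.1267, 0.1452]
tcp_rot: [0.15, 0.691, -0.147, 0.692]
force: [0.9, 0.6, -0.6]
width: 0.015
```

```bash
python3 - <<'E'
from h import *
w=eyes.get_image("wrist");crop(w,160,100,350,330,3,"w17.png");s=eyes.get_image("scene");crop(s,260,140,360,240,6,"s17.png");o=bot.get_obs();p=o['ee_pos'];print(o['time'],o['ee_pos'],o['tcp_rot'],o['force'])
E
```

```text
30.775 [0.53589711 0.1267775  0.14560901] [ 0.14974903  0.69063727 -0.14682729  0.69212509] [ 0.58585393  0.14174256 -1.49702902]
```

View pics/w17.png

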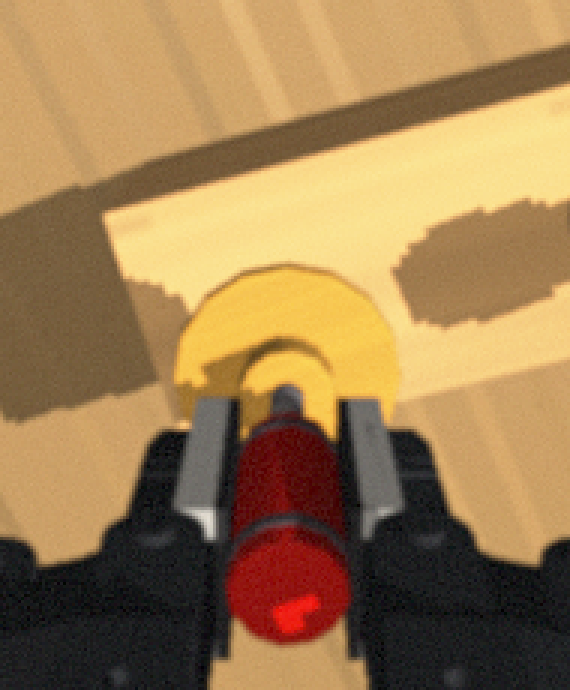

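View pics/s17.png

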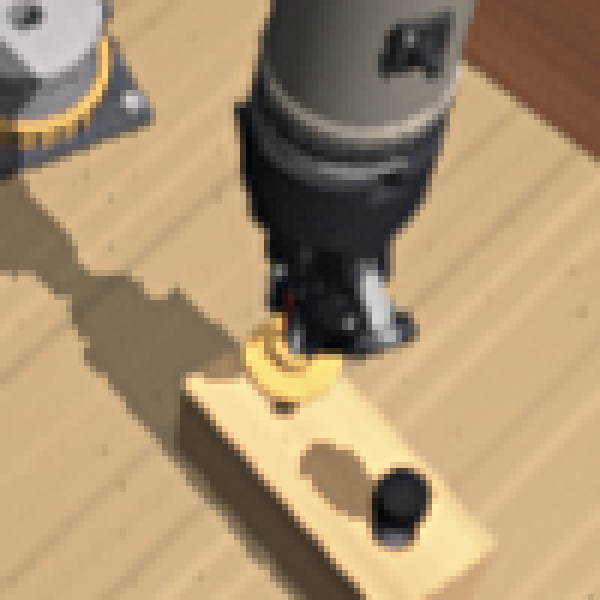

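>>> apply_moves:
  deltas:
    - {"offset": [0.3,0,-0.05],"yaw": 0}
    - {"offset": [0.7,0,-0.05],"yaw": 0}
    - {"offset": [1.1,0,-0.05],"yaw": 0}
    - {"offset": [1.5,0,-0.05],"yaw": 0}
    - {"offset": [1.8,0,-0.05],"yaw": 0}
    - {"offset": [1.8,0,-0.05],"yaw": 0}

```text
time: 31.52
ee_pos: [0.5353, 0.127, 0.1272]
tcp_rot: [0.15, 0.691, -0.147, 0.692]
force: [-0.1, -0.4, -0.6]
width: 0.0152
```

>>> apply_moves:
  deltas:
    - {"offset": [0.4,0,0],"yaw": 0}
    - {"offset": [0.8,0,0],"yaw": 0}
    - {"offset": [1.2,0,0],"yaw": 0}
    - {"offset": [1.6,0,0],"yaw": 0}
    - {"offset": [1.8,0,0],"yaw": 0}
    - {"offset": [1.8,0,0],"yaw": 0}

```text
time: 32.28
ee_pos: [0.5352, 0.127, 0.109]
tcp_rot: [0.15, 0.691, -0.147, 0.692]
force: [0.9, 0.7, -0.9]
width: 0.0149
```

>>> apply_moves:
  deltas:
    - {"offset": [0.15,0,0],"yaw": 0}
    - {"offset": [0.3,0,0],"yaw": 0}
    - {"offset": [0.35,0,0],"yaw": 0}
    - {"offset": [0.35,0,0],"yaw": 0}

```text
time: 32.78
ee_pos: [0.5352, 0.1271, 0.1055]
tcp_rot: [0.15, 0.691, -0.147, 0.692]
force: [0.2, -1.1, -1.8]
width: 0.0149
```

>>> apply_moves:
  deltas:
    - {"offset": [0.04,0,0],"yaw": 0}
    - {"offset": [0.06,0,0],"yaw": 0}
    - {"offset": [0.06,0,0],"yaw": 0}

```text
time: 33.15
ee_pos: [0.5352, 0.127, 0.1049]
tcp_rot: [0.15, 0.691, -0.147, 0.692]
force: [0.3, -0.1, -2.0]
width: 0.0152
```

>>> apply_moves:
  deltas:
    - {"offset": [0.04,0,0],"yaw": 0}
    - {"offset": [0.04,0,0],"yaw": 0}
    - {"offset": [0.04,0,0],"yaw": 0}

```text
time: 33.52
ee_pos: [0.5352, 0.127, 0.1045]
tcp_rot: [0.15, 0.691, -0.147, 0.692]
force: [0.3, -0.6, -1.9]
width: 0.0151
```

```bash
python3 - <<'E'
from h import *
w=eyes.get_image("wrist");crop(w,160,100,350,330,3,"w18.png");f=[]
for i in range(3):
    o=bot.get_obs();f.append(o['force'][2]);eyes.get_image("top")
print(o['time'],o['ee_pos'],f)
E
```

```text
33.675 [0.53518401 0.1270355  0.10450936] [np.float64(-0.9475475932432273), np.float64(-0.5970029889651716), np.float64(-0.9009298855479035)]
```

View pics/w18.png

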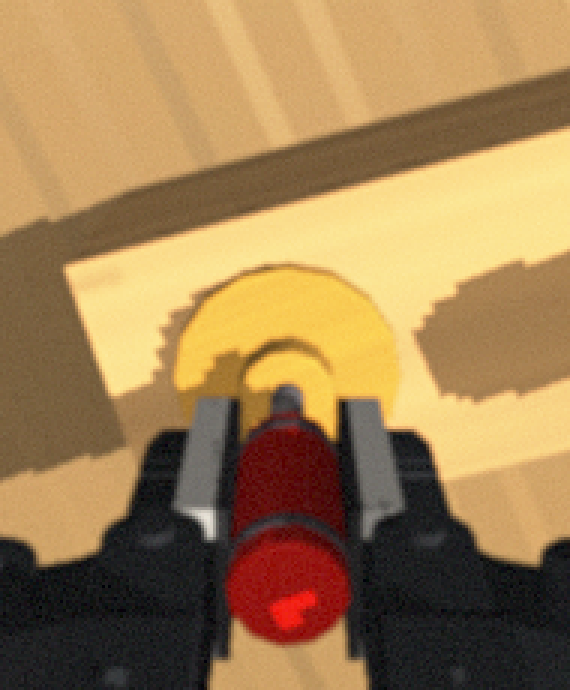

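>>> apply_moves:
  deltas:
    - {"offset": [0.04,0,0],"yaw": 0}
    - {"offset": [0.05,0,0],"yaw": 0}
    - {"offset": [0.05,0,0],"yaw": 0}

```text
time: 34.1
ee_pos: [0.5352, 0.127, 0.1044]
tcp_rot: [0.15, 0.691, -0.147, 0.692]
force: [-1.0, -0.2, 2.6]
width: 0.0152
```

Contact at 0.1044, the same height as on the die, so the rod setting has held. I'll ease off and release.

>>> apply_moves:
  deltas:
    - {"offset": [-0.01,0,0],"yaw": 0}
    - {"offset": [-0.02,0,0],"yaw": 0}
    - {"offset": [-0.02,0,0],"yaw": 0}
  squeeze: 20

```text
time: 34.48
ee_pos: [0.5352, 0.127, 0.1044]
tcp_rot: [0.15, 0.691, -0.147, 0.692]
force: [-0.7, 0.1, -0.6]
width: 0.0154
```

>>> apply_moves:
  deltas:
    - {"offset": [0,0,0],"yaw": 0}
    - {"offset": [0,0,0],"yaw": 0}
    - {"offset": [0,0,0],"yaw": 0}
    - {"offset": [0,0,0],"yaw": 0}
  fingers: -0.1

```text
time: 34.98
ee_pos: [0.5353, 0.127, 0.1045]
tcp_rot: [0.15, 0.691, -0.147, 0.692]
force: [-0.4, 0.4, 0.5]
width: 0.0471
```

```bash
python3 - <<'E'
from h import *
w=eyes.get_image("wrist");crop(w,130,100,380,330,3,"w19.png");o=bot.get_obs();print(o['time'],o['ee_pos'],o['force'],o['width'])
E
```

```text
35.025 [0.5352416  0.1270729  0.10444729] [-0.08355499 -0.02364887  0.21507687] 0.04710364211375339
```

View pics/w19.png

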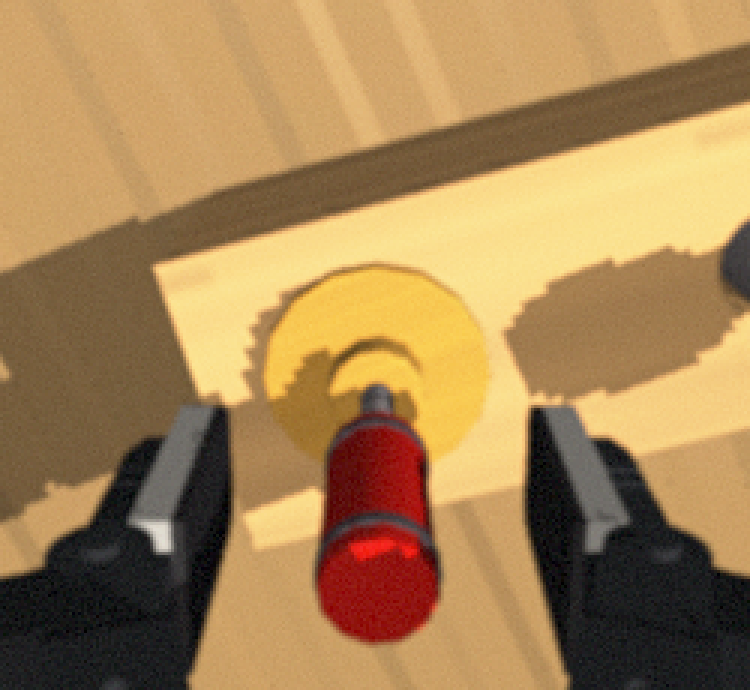

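>>> apply_moves:
  deltas:
    - {"offset": [-0.5,0,0],"yaw": 0}
    - {"offset": [-1.5,0,0],"yaw": 0}
    - {"offset": [-3.5,0,0],"yaw": 0}
    - {"offset": [-6,0,0],"yaw": 0}
    - {"offset": [-9,0,0],"yaw": 0}
    - {"offset": [-12,0,0],"yaw": 0}
    - {"offset": [-14,0,-1],"yaw": 0}
    - {"offset": [-15.5,0,-3],"yaw": 0}
    - {"offset": [-15.5,0,-5],"yaw": 0}
    - {"offset": [-15.5,0,-6],"yaw": 0}
    - {"offset": [-15.5,0,-6],"yaw": 0}
    - {"offset": [-15.5,0,-6],"yaw": 0}

```text
time: 36.52
ee_pos: [0.4807, 0.1505, 0.2594]
tcp_rot: [0.15, 0.691, -0.147, 0.692]
force: [0.7, 0.2, -0.4]
width: 0.0468
```

```bash
python3 - <<'E'
from h import *
w=eyes.get_image("wrist");save(w,"w20.png");s=eyes.get_image("scene");crop(s,170,100,420,300,3,"s20.png");t=eyes.get_image("top");o=bot.get_obs();print(o['time'],o['ee_pos'])
h=cv2.cvtColor(w["img"],cv2.COLOR_RGB2HSV)
m=(((h[...,0]<6)|(h[...,0]>174))&(h[...,1]>170)&(h[...,2]>175)).astype(np.uint8);m[260:]=0
n,l,st,c=cv2.connectedComponentsWithStats(m)
for i in range(1,n):
    if st[i][4]>60:print(st[i],c[i],[onz(w,*c[i],z).round(4).tolist() for z in (.14,.144,.148)])
E
```

```text
36.675 [0.48068286 0.15056935 0.25920623]
[248 241  17  16 202] [256.3960396 248.5049505] [[0.5355, 0.1265, 0.14], [0.5336, 0.1273, 0.144], [0.5318, 0.1281, 0.148]]
```

View pics/w20.png

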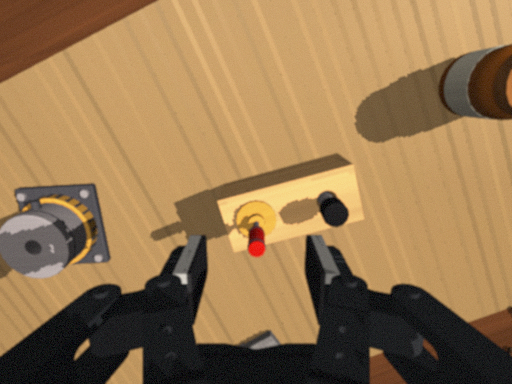

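View pics/s20.png

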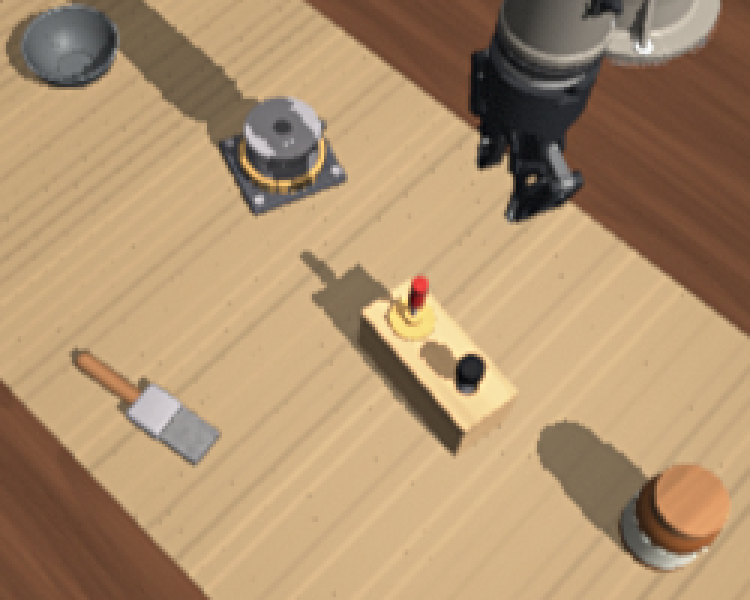

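The gauge and punch are both standing in the block. The grip top is consistent with z of about 0.143, a depth of about 30 mm, and the jar, bowl and brush look untouched. I'll hand in.

```bash
python3 -c "
from rig import bot
print(bot.hand_in())"
```

```text
the job is handed in; nothing more can be done
None
```

The job is done and handed in, at about 37 s of the 72 s allowed; hand-in gives no verdict.

- **Upper punch:** I lifted it out of the die and stood it in its hole in the block. It touched bottom with about 5 N and was then released.
- **Depth measurement:** I set the gauge's foot on the die face with the rod over the bore. The rod slid down at about 4 N until the tool stopped at z 0.1044 and the force reached 11 N, the hardest push on the rod. I then held it at about 8.5 N for about 1.5 s.
- **Gauge put back:** I lifted it straight off, stood it in its hole and released it. It touched the block at the same tool height as on the die (0.1044), so the rod had not moved in the foot up to then.

**Last checks:**
- Pictures taken after the arm backed away show the punch and gauge upright in their holes.
- In those pictures the jar, bowl and brush look untouched, and the gripper is clear of everything.
- The depth is about 30 mm by two rough checks. The height at which the punch bottomed gives 30 mm. The final grip height of about 0.143 m is only a coarse fit, good to a few mm.
- The centre positions from the three cameras differed by up to 3 mm or so. I used the wrist camera's close views, and no check failed.

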